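# Sort sealed cassettes by weight

### The arm

A 7-joint arm with a two-finger parallel gripper is mounted at the origin on a cart in front of the work surface, level with it; the furniture and walls round the work are solid. World frame = base frame: x ahead of the robot, y to its left, z up, the work surface at z = 0. Lengths are in m, angles in degrees, forces in N, time in s.
With the tool pointing down it reaches from about 0.425 to 0.875 m from the base axis. Payload 4.7 kg.
Tool frame: the origin (TCP) lies at the very end of the fingers, on their centre line; the grasp point (between the pads) lies 19 mm behind it; z points along the fingers, y is the direction in which the jaws open and shut (so a half turn about z gives the same grasp; the last joint's range is limited). The gripper opens to 87 mm and grips with 3 to 60 N. Pads are 19 mm wide; open, the fingers measure 117 mm over their backs; the gripper's body (75 mm by 190 mm) begins 51 mm behind the grasp point.
Start: joints at [74.089, 18.392, -4.016, 83.108, 1.295, 78.541, -3.26], TCP at [0.187, -0.623, 0.223] pointing down, gripper open.
Joint ranges: [-163.93, 163.93], [-17.29, 119.83], [-79.2, 71.16], [3.27, 140.29], [-89.18, 269.18], [5.43, 117.66], [-154.24, 154.24]. Speed limits (degrees/s): [147.25, 147.25, 180, 180, 180, 180, 180].

### API

Orientations are given as [roll, pitch, yaw] about the fixed x, y, z axes, in that order (R = Rz(yaw) Ry(pitch) Rx(roll)).
In Python, from cell import env gives the robot as it stands.
- The arm moves only by the tool servo_tool, never from a script. Its argument "increments" is a list that holds one entry, the list of rows, each a list of 7 numbers: the shift along the tool's x, y, z in m, then the turn, a rotation vector about the tool's x, y, z in degrees, then the opening, from -1 (shut) to 1 (fully open). In form: [[[dx, dy, dz, rx, ry, rz, fingers], ...]]. A call has 1 to 20 rows; each row is the pose to reach, as a shift and turn from the pose commanded when the call began, along the tool's axes at that moment; what a row does not reach only later rows make up. A row lasts 1/10 s, in which the tool goes at most 50 mm and 8.59 degrees, less where a joint would pass 70% of its speed; a pose out of reach is approached as far as the arm can. A call with a gripper value outside its range is refused whole. The fingers move at their own pace and stop on an object; "squeeze" is the grip in N (left out, the last holds). Time passes only in rows, so rows that repeat a pose let the fingers close. It gives the time, the measured TCP pose, the force and the opening at its end, in the units of the state.
- env.get_obs(): the state, without advancing time (a new reading comes with each control period).
- env.read_camera(name): name is "side" or "top" or "wrist"; returns a dict with "frame" (420x560x3 uint8, blue, green, red), "intrinsics" (3x3 intrinsics, pixels), "rvec" (rotation vector, rad) and "tvec" (3), from world to camera coordinates, as OpenCV has them. Camera axes: x right, y down, z forward; pixel columns grow to the right and rows downward; lengths in m; the calibration is good to about 2 mm. A picture is of the moment at which its call begins. There is no depth.
- env.sign_off(): hands the job in, once; it reports no verdict.
The state is a dict: "time_s": time; "qpos": joint angles; "joint_velocities": joint speeds; "effort": joint torques, N m; "tool_pos": TCP position; "tool_rot": TCP orientation; "force": force on the tool from outside, world axes, zero at the start; "wrist_torque": the same for the moment, N m; "grip_width": finger opening in m.
Only numpy, scipy, OpenCV 4.12 (cv2) and the standard library are available. Lean on these libraries where they do the work, as an engineer would, in place of code of your own. Each camera call takes 0.05 s, during which the arm holds its last target.

### The job

The two opaque dispensing cassettes on the sloping stand may be full or nearly spent, so judge each by its weight. Starting with the left-hand one and finishing it before the next, lift the cassette just clear of the stand (a few centimetres), hold it still for about a second to feel the load on the wrist, then lay it flat on the floor of a tray: in the rectangular tray if it is heavy (over 400 g), in the round tray if it is light. Set them down without dropping them, both may belong in the same tray, and leave the things around undisturbed.

Things in the scene. Friction and masses are not known exactly. Their poses are not given: they have to be found in the camera images.
- cassette_left: sealed cassette in the left-hand (as the robot sees it) bay: opaque black box with grey ribbed end caps, 46 mm (x) by 100 mm (y, long axis) by 36 mm thick (z); both look alike. Origin: centre of its underside; mass centred in the box. Lies on the stand, x up the slope, z square to the slope. Weighs 120 to 690 g. Take it across its 46 mm width, at mid-length
- cassette_right: sealed cassette in the right-hand (as the robot sees it) bay: opaque black box with grey ribbed end caps, 46 mm (x) by 100 mm (y, long axis) by 36 mm thick (z); both look alike. Origin: centre of its underside; mass centred in the box. Lies on the stand, x up the slope, z square to the slope. Weighs 120 to 690 g. Take it across its 46 mm width, at mid-length
- stand: fixed stand of bent aluminium sheet, 228 mm wide, 76 mm high. Origin on the bench under its middle, x away from the robot (the face is turned to the robot), y left. Its flat face looks up and to the robot: it slopes at 35 degrees from z = 10 mm at x = -60 mm up to z = 76 mm at x = +34 mm, so come in tilted about 35 degrees, square to the face
- lip (a point): on the stand's face, midway between the two bays (bay middles 58 mm to either side), where the cassettes' lower long edges rest. Each rests on two lip stubs 14 mm high (square to the face), 5 mm thick, 22 mm wide, 38 mm either side of the bay's middle; the 54 mm between them is open for a finger
- rect_tray: rectangular aluminium tray for heavy cassettes, fixed, outside 160 mm (its x) by 200 mm (its y), walls 4 mm thick and 14 mm high, floor 4 mm thick. Stands on rubber feet; origin at the centre of its underside, 4 mm below the top of its floor
- round_tray: round aluminium tray for light cassettes, fixed, outside diameter 200 mm, wall 4 mm thick and 14 mm high, floor 4 mm thick. Stands on rubber feet; origin at the centre of its underside, 4 mm below the top of its floor
- camera_microscope: an obstacle: bench microscope, origin on the bench. Base 22 mm high, beginning 112 mm nearer to the robot than the origin and reaching 185 mm to the right (-y); head 180 to 350 mm above the bench, 85 to 140 mm to the right, beginning 55 mm nearer. Carry things past on the robot's side of it, and over the black 60 mm high unit that stands beside the stand
- tip_tin: open round tin, 62 mm across and 34 mm high, origin at the centre of its underside; a bystander, to be left where it is
- flux_syringe: lying syringe, 122 x 26 x 19 mm, origin at the centre of its underside; a bystander, to be left where it is
- test_board: circuit board lying flat, 145 x 82 x 13 mm, origin at the centre of its underside; a bystander, to be left where it is

How it is judged:
By the outcome, as a careful person would: the job done as asked, in the order asked, and still so for the second after the job is handed in, with the robot touching nothing.
It also fails if it takes over 72 s, if anything falls off the work surface, if the arm or the gripper's body presses on something with over 40 N, if the wrist force passes 120 N, or if a joint passes its speed limit or range.

## Working session

There is one attempt and no reset: what is moved stays moved. The work goes in short steps, Python scripts to look and compute and a tool call to move; the robot and the scene stay as the last step left them, time stands still between calls to the robot, and variables do not carry over. Pictures are saved under pics/ and viewed, and the job is handed in when it is done.

Besides the shell and the picture viewer there is one more tool, called after "Emit:" by a JSON object that holds its "op" and its "data", one argument or row to a line. servo_tool: Moves the arm, as the interface text tells. Its arguments: {"type":"object","properties":{"increments":{"type":"array","items":{"type":"array","items":{"type":"array","items":{"type":"number"}}}},"squeeze":{"type":"number"}},"required":["increments"]}

```bash
mkdir -p pics; ls
python3 - <<'E'
from cell import env
import cv2
print(env.get_obs())
for n in ["side","top","wrist"]:
    c=env.read_camera(n); cv2.imwrite(f"pics/{n}0.png",c["frame"]); print(n,c["intrinsics"].tolist(),c["rvec"],c["tvec"])
E
```

```text
pics
{'time_s': 0.0, 'qpos': array([74.08780254, 18.43967472, -4.01726433, 83.17361271,  1.29699142,
       78.54009365, -3.26039427]), 'joint_velocities': array([ 0.08999898,  0.01554943,  0.0886945 ,  0.02391657,  0.01846116,
       -0.03932359, -0.01173486]), 'effort': array([ 1.28317497e-04, -4.91288102e+01, -4.03756108e-01, -3.12526596e+01,
       -6.37706439e-02,  4.37250466e-02,  1.82085482e-04]), 'tool_pos': array([ 0.1868048 , -0.62201513,  0.22146608]), 'tool_rot': array([-1.79891978e+02,  7.04820095e-03,  1.67235728e+01]), 'force': array([ 0.59502718,  0.03508695, -0.36324357]), 'wrist_torque': array([ 0.00931271, -0.02497387,  0.01073442]), 'grip_width': 0.08723163796459361}
side [[379.4518949539379, 0.0, 278.21700583320063], [0.0, 379.4518949539379, 206.21233227869487], [0.0, 0.0, 1.0]] [ 0.17285583 -2.80830983  1.3005692 ] [0.56363843 0.09421198 1.27384442]
top [[425.7753559154706, 0.0, 276.55576822717046], [0.0, 425.7753559154706, 210.36962344071037], [0.0, 0.0, 1.0]] [ 2.16090494 -2.17621369  0.08648503] [0.00582538 0.55535742 1.46267942]
wrist [[312.58352375407725, 0.0, 280.54892396601383], [0.0, 312.58352375407725, 209.0164676966948], [0.0, 0.0, 1.0]] [-2.31946386  1.72581713  0.26277863] [-0.65082035 -0.03514927  0.39098548]
```

View pics/top0.png

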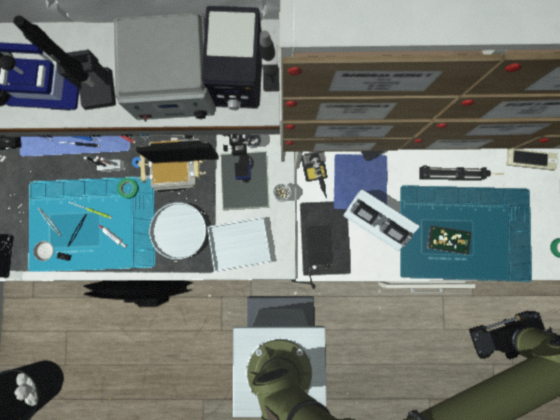

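View pics/side0.png

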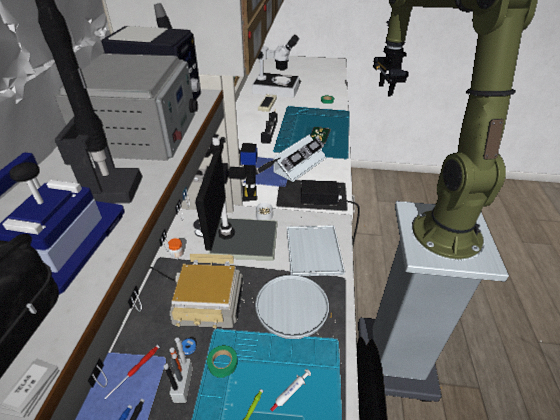

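View pics/wrist0.png

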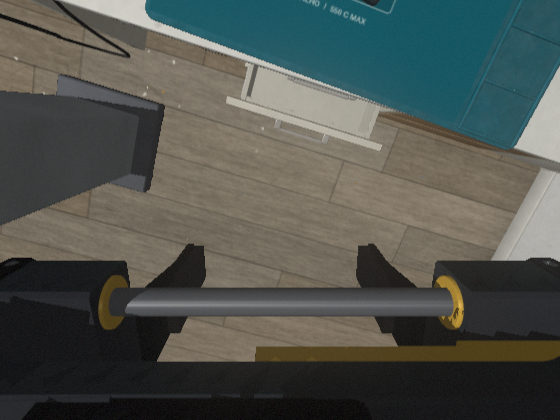

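The top view shows the stand near (382,220), turned relative to the base axes, with two black cassettes. The round tray is at (178,232), the rectangular tray at (242,245) and the black unit at (326,238). The microscope is at (243,170). I'll zoom in next.

```bash
cat > h.py <<'E'
import numpy as np, cv2
from cell import env
from scipy.spatial.transform import Rotation as R
def ray(c,uv):
    K=c["intrinsics"];Rm=cv2.Rodrigues(np.array(c["rvec"]))[0];t=np.array(c["tvec"]).ravel()
    d=Rm.T@np.linalg.inv(K)@np.array([uv[0],uv[1],1.]);return -Rm.T@t,d
def onz(c,uv,z):
    o,d=ray(c,uv);return o+d*(z-o[2])/d[2]
def proj(c,P):
    return cv2.projectPoints(np.array(P,float).reshape(-1,3),np.array(c["rvec"]),np.array(c["tvec"]),c["intrinsics"],None)[0].reshape(-1,2)
def tri(c1,u1,c2,u2):
    o1,d1=ray(c1,u1);o2,d2=ray(c2,u2)
    A=np.stack([d1,-d2],1);s=np.linalg.lstsq(A,o2-o1,rcond=None)[0]
    p,q=o1+d1*s[0],o2+d2*s[1];return (p+q)/2,np.linalg.norm(p-q)
E
python3 - <<'E'
from h import *
t=cv2.imread("pics/top0.png");s=cv2.imread("pics/side0.png")
cv2.imwrite("pics/t_st.png",cv2.resize(t[175:265,330:430],None,fx=6,fy=6,interpolation=cv2.INTER_CUBIC)[:600,:600])
cv2.imwrite("pics/t_tr.png",cv2.resize(t[150:290,140:340],None,fx=4,fy=4,interpolation=cv2.INTER_CUBIC))
cv2.imwrite("pics/s_st.png",cv2.resize(s[120:200,260:360],None,fx=7,fy=7,interpolation=cv2.INTER_CUBIC))
E
```

```text
(no output)
```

View pics/t_st.png

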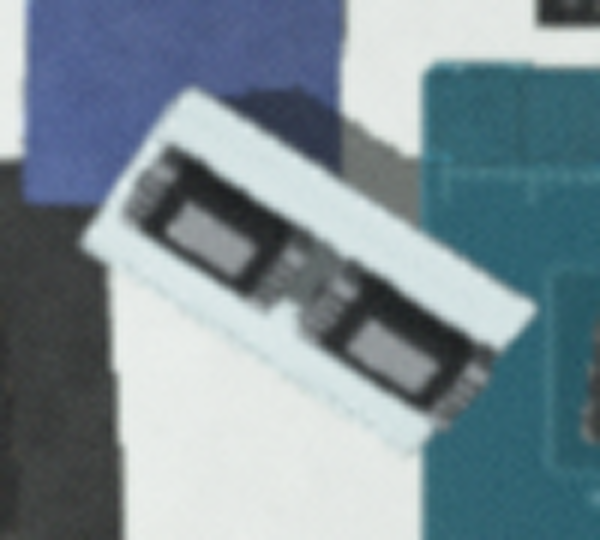

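View pics/t_tr.png

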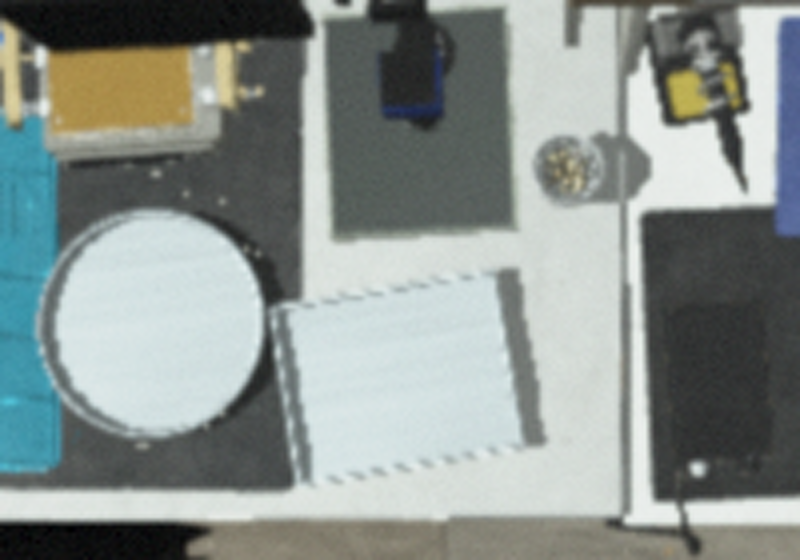

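View pics/s_st.png

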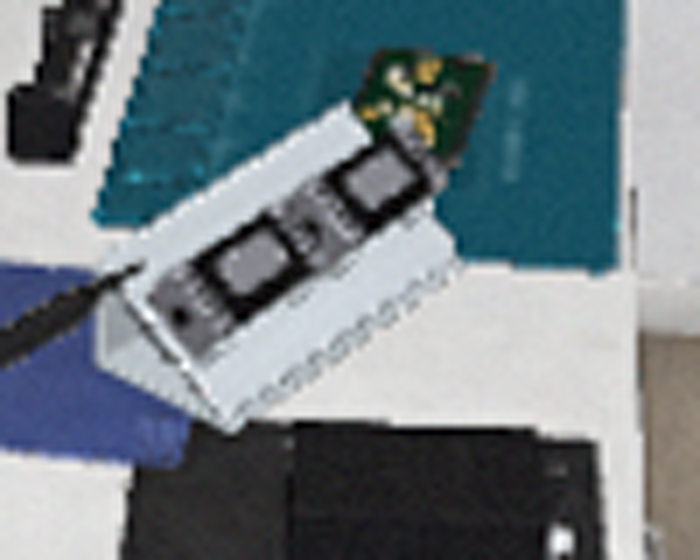

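The zoom gives clear stand corners and a grey label on each cassette. In the top image the labels are at about (365,215) and (395,235), and in the side image at about (296,158) and (314,147). I'll measure them with masks.

Run:
```python
from h import *
T=env.read_camera("top");S=env.read_camera("side")
def up(x,y,x0,y0,f): return ((x+.5)/f-.5+x0,(y+.5)/f-.5+y0)
for n,(a,b),z in [("FL",(80,243),.01),("FR",(407,455),.01),("BL",(193,88),.076),("BR",(540,308),.076)]:
    print(n,onz(T,up(a,b,330,175,6),z).round(4))
for n,(a,b),(c,d) in [("FL",(80,243),(235,430)),("FR",(407,455),(460,262)),("BL",(193,88),(98,262)),("BR",(540,308),(350,100))]:
    p,e=tri(T,up(a,b,330,175,6),S,up(c,d,260,120,7));print(n,p.round(4),e.round(4))
# label masks: grey enclosed by dark
def labs(img,seeds):
    g=cv2.cvtColor(img,cv2.COLOR_BGR2GRAY);f=8;out=[]
    for (u,v) in seeds:
        x0,y0=int(u)-14,int(v)-12
        c=cv2.resize(g[y0:y0+24,x0:x0+28],None,fx=f,fy=f,interpolation=cv2.INTER_LINEAR)
        m=((c>100)&(c<190)).astype(np.uint8)
        n,l,st,ce=cv2.connectedComponentsWithStats(m,connectivity=4)
        k=l[int((v-y0+.5)*f),int((u-x0+.5)*f)];print(k,st[k]/f)
        out.append(up(ce[k][0],ce[k][1],x0,y0,f))
    return out
a=labs(T["frame"],[(365,215),(395,234.5)]);b=labs(S["frame"],[(296,157.5),(314,147)])
print(a,b)
for i in (0,1): print(tri(T,a[i],S,b[i]))
```

```text
FL [ 0.5384 -0.2315  0.01  ]
FR [ 0.4133 -0.4188  0.01  ]
BL [ 0.6203 -0.2874  0.076 ]
BR [ 0.4948 -0.4777  0.076 ]
FL [ 0.5377 -0.2331 -0.0008] 0.003
FR [ 4.139e-01 -4.214e-01  4.000e-04] 0.0014
BL [ 0.6214 -0.289   0.0678] 0.0002
BR [ 0.4923 -0.4778  0.0752] 0.0049
3 [  6.75    6.     14.5    11.875 730.   ]
4 [  7.125   6.625  14.625  11.625 725.75 ]
4 [  9.5    8.5    9.5    8.25 379.5 ]
5 [  9.75    6.75    9.      8.    321.375]
[(np.float64(364.5719820205479), np.float64(214.52806078767122)), (np.float64(394.8047924560799), np.float64(233.99388563554942))] [(np.float64(295.584733201581), np.float64(157.0734107378129)), (np.float64(313.65706437183974), np.float64(145.16362796577206))]
(array([ 0.53472794, -0.29584097,  0.07043965]), np.float64(0.00028804263688203243))
(array([ 0.46827787, -0.39557587,  0.07020137]), np.float64(0.0004347627613764906))
```

The stand yaw comes out at about -33.7°, and the front and back edges measure close to 228 mm. The label midpoint agrees with the stand frame to about 4 mm. Next are the trays, microscope and black unit.

Run:
```python
from h import *
t=cv2.imread("pics/top0.png");s=cv2.imread("pics/side0.png")
cv2.imwrite("pics/t_rt.png",cv2.resize(t[210:280,200:290],None,fx=8,fy=8,interpolation=cv2.INTER_CUBIC))
cv2.imwrite("pics/s_tr.png",cv2.resize(s[175:345,180:360],None,fx=3.5,fy=3.5,interpolation=cv2.INTER_CUBIC))
```

```text
(no output)
```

View pics/t_rt.png

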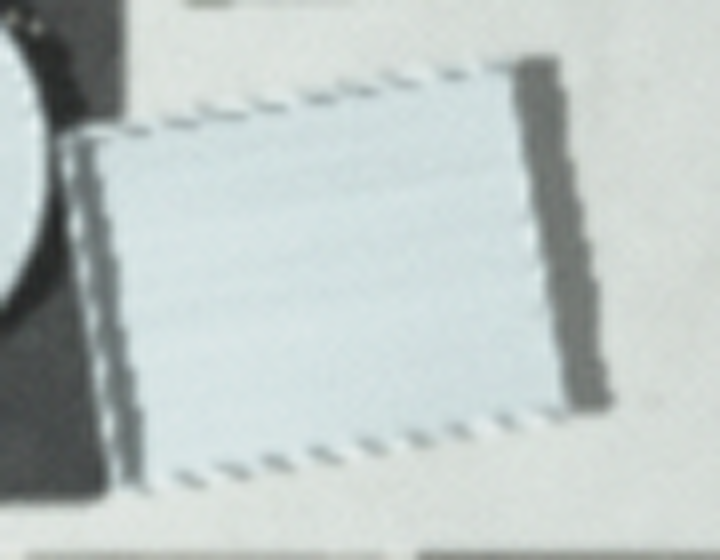

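View pics/s_tr.png

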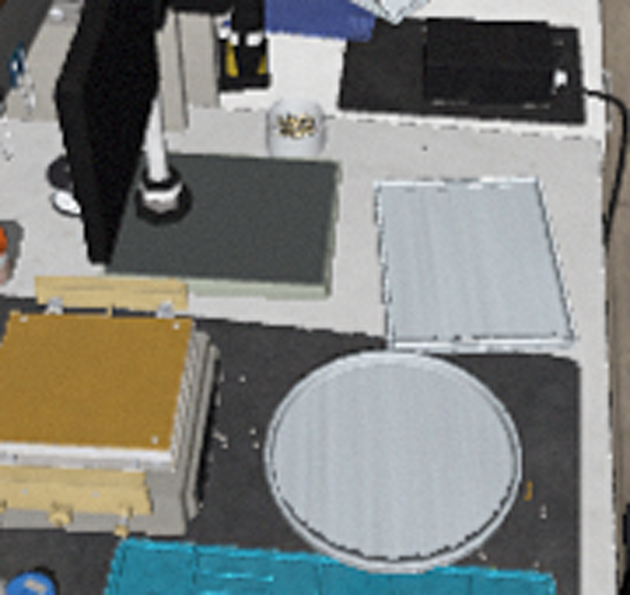

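Run:
```python
from h import *
T=env.read_camera("top");S=env.read_camera("side")
def up(x,y,x0,y0,f): return ((x+.5)/f-.5+x0,(y+.5)/f-.5+y0)
P=[]
for n,a,b in [("TL",(60,135),(388,343)),("TR",(517,60),(376,182)),("BR",(570,412),(538,178)),("BL",(115,490),(575,341))]:
    p,e=tri(T,up(*a,200,210,8),S,up(*b,180,175,3.5));print(n,p.round(4),e.round(4));P.append(p)
P=np.array(P);print(P.mean(0),[np.linalg.norm(P[i]-P[i-1]) for i in range(4)],"yaw",np.degrees(np.arctan2(*(P[0]-P[3])[[1,0]])),np.degrees(np.arctan2(*(P[1]-P[2])[[1,0]])))
# round tray: ellipse rim, top & side
for C,x0,y0,f,pts in [(T,140,150,4,[(37,325),(268,325),(155,208),(150,438)]),(S,180,175,3.5,[(264,455),(522,458),(385,349),(395,573)])]:
    for p in pts:
        print([onz(C,up(*p,x0,y0,f),z).round(4)[:2].tolist() for z in (.018,.022,.026,.03)])
print("scope base top-corners",[onz(T,up(*p,140,150,4),.022).round(3)[:2].tolist() for p in [(325,25),(508,8),(517,228),(335,240)]])
print("scope head px",[onz(T,up(*p,140,150,4),.35).round(3)[:2].tolist() for p in [(380,118),(443,118)]],[onz(T,up(*p,140,150,4),.18).round(3)[:2].tolist() for p in [(380,118),(443,118)]])
print("unit",[onz(T,up(*p,140,150,4),.06).round(3)[:2].tolist() for p in [(668,300),(770,300),(770,460),(668,460)]])
print("tin",onz(T,up(568,168,140,150,4),.034))
```

```text
TL [0.5016 0.246  0.0191] 0.0007
TR [0.5327 0.0457 0.0138] 0.0008
BR [0.3787 0.0232 0.0166] 0.0012
BL [0.346  0.2213 0.016 ] 0.0016
[0.43975684 0.1340475  0.01635106] [np.float64(0.15765605639467656), np.float64(0.20272634813789323), np.float64(0.1557521668855528), np.float64(0.20080795894578937)] yaw 9.006318698804845 8.324353498208136
[[0.4872, 0.4507], [0.487, 0.4495], [0.4868, 0.4482], [0.4867, 0.447]]
[[0.4858, 0.2476], [0.4856, 0.2469], [0.4854, 0.2462], [0.4852, 0.2454]]
[[0.5897, 0.3484], [0.5893, 0.3474], [0.5888, 0.3464], [0.5883, 0.3455]]
[[0.388, 0.3498], [0.3881, 0.3488], [0.3882, 0.3478], [0.3883, 0.3468]]
[[0.5873, 0.3684], [0.5867, 0.3711], [0.5861, 0.3739], [0.5855, 0.3767]]
[[0.3879, 0.3461], [0.3882, 0.3489], [0.3885, 0.3518], [0.3888, 0.3547]]
[[0.504, 0.2518], [0.5038, 0.2551], [0.5036, 0.2584], [0.5034, 0.2617]]
[[0.4771, 0.456], [0.477, 0.4583], [0.4769, 0.4607], [0.4768, 0.463]]
scope base top-corners [[0.752, 0.198], [0.765, 0.036], [0.569, 0.029], [0.56, 0.189]]
scope head px [[0.613, 0.113], [0.612, 0.07]] [[0.641, 0.132], [0.641, 0.082]]
unit [[0.503, -0.1], [0.502, -0.187], [0.367, -0.185], [0.368, -0.099]]
tin [ 0.62014707 -0.01630914  0.034     ]
```

Rim heights are 16–20 mm. The rectangular tray is centred at about (0.440, 0.134) with yaw ≈ 8.7°, and its sides measure 157 × 202 mm against 160 × 200. The round tray is centred at about (0.487, 0.349). The microscope head starts at x ≈ 0.61. Next I'll go to a standoff square to the left bay.

```bash
cat >> h.py <<'E'
YAW=-33.7
def stand_rot(yaw=YAW):
    A=R.from_euler('z',yaw,degrees=True).as_matrix();c,s=np.cos(np.radians(35)),np.sin(np.radians(35))
    y=A@[c,0,s];z=A@[s,0,-c];return np.stack([np.cross(y,z),y,z],1)
def cur():
    o=env.get_obs();return o["tool_pos"],R.from_euler('xyz',o["tool_rot"],degrees=True).as_matrix()
def delta(p1,R1,p0=None,R0=None):
    if p0 is None:p0,R0=cur()
    print("shift",(R0.T@(np.array(p1)-p0)).round(4),"rot",np.degrees(R.from_matrix(R0.T@R1).as_rotvec()).round(2))
E
python3 - <<'E'
from h import *
Rs=stand_rot();n=-Rs[:,2]
lab=np.array([.5347,-.2958,.0704])
p=lab+n*.10; print(p,Rs.round(3))
delta(p,Rs)
E
```

```text
[ 0.48698107 -0.26397543  0.1523152 ] [[ 0.555  0.681  0.477]
 [ 0.832 -0.455 -0.318]
 [ 0.     0.574 -0.819]]
shift [ 0.3905 -0.257   0.0701] rot [-33.6   12.08 -38.32]
```

Emit:
{"op": "servo_tool", "data": {
  "increments": [
    [[0.02,-0.013,0,-1.7,0.6,-1.9,1],[0.05,-0.033,0,-4.3,1.5,-4.9,1],[0.085,-0.056,0,-7.3,2.6,-8.3,1],[0.12,-0.079,0,-10.3,3.7,-11.8,1],[0.155,-0.102,0,-13.3,4.8,-15.2,1],[0.19,-0.125,0,-16.4,5.9,-18.7,1],[0.225,-0.148,0.01,-19.4,7,-22,1],[0.26,-0.171,0.02,-22.4,8,-25.5,1],[0.295,-0.194,0.03,-25.4,9.1,-29,1],[0.33,-0.217,0.045,-28.4,10.2,-32.4,1],[0.36,-0.237,0.058,-31,11.1,-35.3,1],[0.38,-0.25,0.066,-32.7,11.8,-37.3,1],[0.39,-0.257,0.07,-33.6,12.1,-38.3,1],[0.39,-0.257,0.07,-33.6,12.1,-38.3,1],[0.39,-0.257,0.07,-33.6,12.1,-38.3,1]]
  ]
}}

```text
time_s: 1.85
tool_pos: [0.4864, -0.2646, 0.1529]
tool_rot: [145.0, 0.0, 56.3]
force: [-0.4, -0.7, -0.5]
grip_width: 0.087
```

Run:
```python
from h import *
W=env.read_camera("wrist");cv2.imwrite("pics/w1.png",W["frame"]);print(cur(),env.get_obs()["qpos"],env.get_obs()["force"])
```

```text
(array([ 0.48642464, -0.26514623,  0.15321752]), array([[ 5.56224804e-01,  6.80151984e-01,  4.77501043e-01],
       [ 8.31031823e-01, -4.55428765e-01, -3.19328591e-01],
       [ 2.75735710e-04,  5.74437045e-01, -8.18548719e-01]])) [ 56.85777228 -13.74787002 -31.92061612 131.17782095  -2.96812474
  25.9129107   -8.10882353] [-0.48886669 -0.67707075  0.30391426]
```

View pics/w1.png

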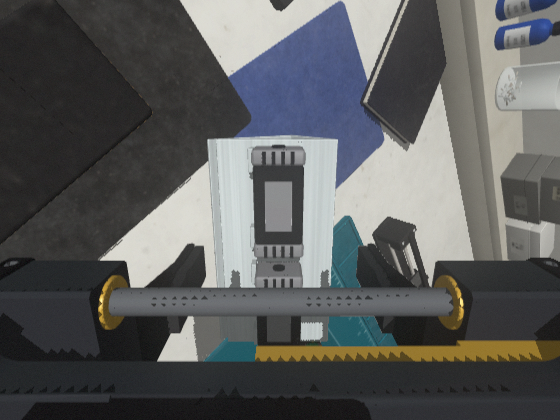

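The wrist view shows the left cassette square to the image at columns 252–305 and rows 147–258. Its label is at about (278,206), and the stand edges are at columns ≈210 and ≈337. I'll triangulate these against the other views.

Run:
```python
from h import *
W=env.read_camera("wrist");T=env.read_camera("top")
w=W["frame"];cv2.imwrite("pics/w1z.png",cv2.resize(w[130:290,200:345],None,fx=4,fy=3.7,interpolation=cv2.INTER_CUBIC))
g=cv2.cvtColor(w,cv2.COLOR_BGR2GRAY)
m=((g>100)&(g<190)).astype(np.uint8);n,l,st,ce=cv2.connectedComponentsWithStats(m,connectivity=4);k=l[206,278];print(st[k],ce[k])
uw=ce[k];ut=(364.57,214.53);us=(295.58,157.07)
print(tri(W,uw,T,ut));S=env.read_camera("side");print(tri(W,uw,S,us))
for z in (.066,.07,.074,.078):print(z,onz(W,uw,z).round(4),onz(T,ut,z).round(4))
p0,R0=cur()
print("cam in tool",R0.T@(ray(W,(0,0))[0]-p0))
```

```text
[ 264  181   28   50 1342] [277.31892697 205.11549925]
(array([ 0.5356623 , -0.29654646,  0.06554011]), np.float64(0.0009376859652027521))
(array([ 0.53392643, -0.29172797,  0.0727554 ]), np.float64(0.0010639944935131951))
0.066 [ 0.5359 -0.296   0.066 ] [ 0.5352 -0.2967  0.066 ]
0.07 [ 0.5344 -0.2933  0.07  ] [ 0.5349 -0.2959  0.07  ]
0.074 [ 0.5329 -0.2906  0.074 ] [ 0.5346 -0.2951  0.074 ]
0.078 [ 0.5314 -0.2879  0.078 ] [ 0.5343 -0.2944  0.078 ]
cam in tool [ 0.08014495  0.00067444 -0.16035878]
```

View pics/w1z.png

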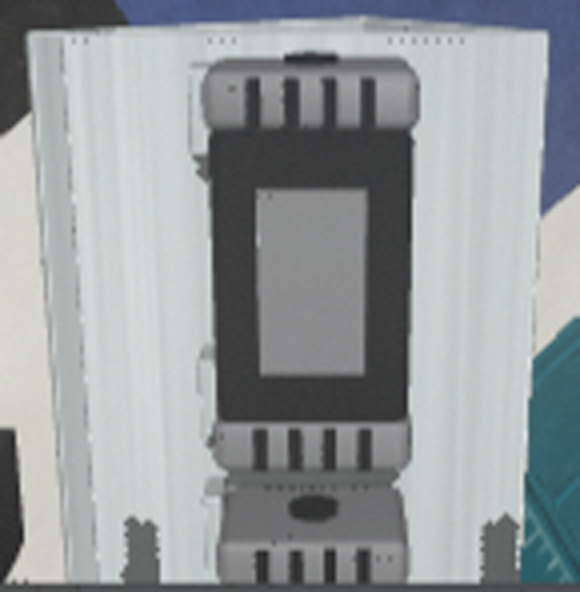

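Run:
```python
from h import *
p0,R0=cur();Rs=stand_rot();print(R0.T@(np.array([.535,-.2955,.070])-p0)); delta(p0,Rs)
```

```text
[ 0.00192313 -0.00097123  0.1009281 ]
shift [0. 0. 0.] rot [ 0.06  0.05 -0.11]
```

Emit:
{"op": "servo_tool", "data": {
  "increments": [
    [[0.001,-0.001,0.01,0,0,0,1],[0.002,-0.002,0.03,0,0,0,1],[0.002,-0.002,0.05,0,0,0,1],[0.002,-0.002,0.065,0,0,0,1],[0.002,-0.002,0.07,0,0,0,1],[0.002,-0.002,0.07,0,0,0,1],[0.002,-0.002,0.07,0,0,0,1]]
  ]
}}

```text
time_s: 2.75
tool_pos: [0.5196, -0.2841, 0.0937]
tool_rot: [145.0, -0.1, 56.3]
force: [0.3, -0.4, 0.2]
grip_width: 0.0867
```

Run:
```python
from h import *
W=env.read_camera("wrist");S=env.read_camera("side");w=W["frame"]
cv2.imwrite("pics/w2.png",w);cv2.imwrite("pics/s2.png",cv2.resize(S["frame"][90:200,230:370],None,fx=5,fy=5,interpolation=cv2.INTER_CUBIC))
print(cur()[0])
g=cv2.cvtColor(w,cv2.COLOR_BGR2GRAY)
for p in [(277,175),(277,195),(277,215)]:
  m=((g>100)&(g<190)).astype(np.uint8);n,l,st,ce=cv2.connectedComponentsWithStats(m,connectivity=4);k=l[p[1],p[0]];print(st[k],ce[k])
```

```text
[ 0.51980146 -0.28408657  0.09436585]
[     0      0    560    420 194016] [254.16825932 214.22546594]
[     0      0    560    420 194016] [254.16825932 214.22546594]
[ 263  208   37   64 2286] [280.96850394 239.08923885]
```

View pics/w2.png

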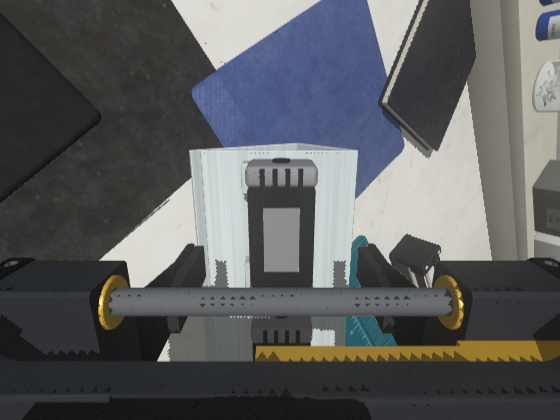

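View pics/s2.png

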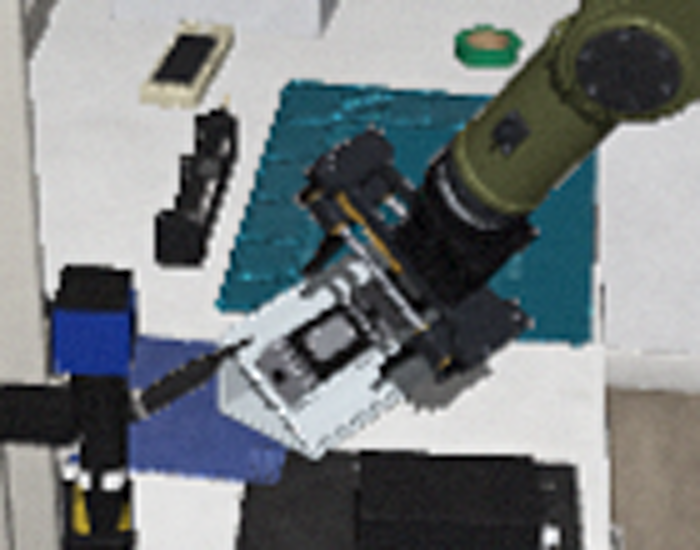

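Run:
```python
from h import *
W=env.read_camera("wrist");p0,R0=cur()
Rm=cv2.Rodrigues(np.array(W["rvec"]))[0]
print("cam axes in tool",(R0.T@Rm.T).round(3)); c=R0.T@(ray(W,(0,0))[0]-p0);print("cam pos",c)
Rct=R0.T@Rm.T
K=W["intrinsics"]
d=lambda uv: (lambda v:v/v[2])(Rct@np.linalg.inv(K)@np.array([*uv,1.]))
d1=d((277.32,205.12));d2=d((280.97,239.09))
print(d1,d2)
# x: c+d1x*Z1 -> X1 ; X moved .002 (x) , Z2=Z1-.0694
for mv in (.068,.0694,.07):
  for dx in (.0015,.002,.0025):
    # d1x*Z1 = d2x*(Z1-mv)+dx
    Z1=(dx-d2[0]*mv)/(d1[0]-d2[0]);print(mv,dx,"Z2",Z1-mv,"label from TCP now",Z1-mv+c[2], "x",c[0]+d2[0]*(Z1-mv))
for z in (.02,.025,.03,.035,.04): print(z,(c+d2*(z-c[2])).round(4))
o=[(255,248),(312,248)]
# label edges width 37 -> if 46 body spans cols 247.5..315
for cols,row in [((247.5,315),230),((246,317),180)]:
  a=d((cols[0],row));b=d((cols[1],row));print("46mm depth from TCP",.046/(b[1]-a[1])+c[2])
```

```text
cam axes in tool [[-0.001 -0.956 -0.295]
 [ 1.    -0.    -0.001]
 [ 0.001 -0.295  0.956]]
cam pos [ 0.07999032  0.00067432 -0.16016763]
[-0.29459051 -0.01219238  1.        ] [-4.16756226e-01 -3.71579905e-05  1.00000000e+00]
0.068 0.0015 Z2 0.17625366507271994 label from TCP now 0.01608603387493754 x 0.006535507774007104
0.068 0.002 Z2 0.18034646643203112 label from TCP now 0.02017883523424871 x 0.004829807325516022
0.068 0.0025 Z2 0.1844392677913423 label from TCP now 0.02427163659355988 x 0.003124106877024954
0.0694 0.0015 Z2 0.17962962632849494 label from TCP now 0.019461995130712534 x 0.005128554901749197
0.0694 0.002 Z2 0.1837224276878061 label from TCP now 0.023554796490023705 x 0.0034228544532581284
0.0694 0.0025 Z2 0.18781522904711728 label from TCP now 0.027647597849334876 x 0.0017171540047670464
0.07 0.0015 Z2 0.18107646686668422 label from TCP now 0.02090883566890181 x 0.00452557509935296
0.07 0.002 Z2 0.1851692682259954 label from TCP now 0.02500163702821298 x 0.0028198746508618783
0.07 0.0025 Z2 0.18926206958530656 label from TCP now 0.029094438387524152 x 0.00111417420237081
0.02 [0.0049 0.0007 0.02  ]
0.025 [0.0028 0.0007 0.025 ]
0.03 [0.0007 0.0007 0.03  ]
0.035 [-0.0013  0.0007  0.035 ]
0.04 [-0.0034  0.0007  0.04  ]
46mm depth from TCP 0.039193067761843337
46mm depth from TCP 0.038906639169049795
```

Three depth estimates put the cassette top 24–31 mm ahead of the TCP, and jaw centring is within 1 mm. I'll go in, stopping short of the face.

Emit:
{"op": "servo_tool", "data": {
  "increments": [
    [[0.001,0,0.01,0,0,0,1],[0.002,0.001,0.025,0,0,0,1],[0.002,0.001,0.04,0,0,0,1],[0.002,0.001,0.05,0,0,0,1],[0.002,0.001,0.054,0,0,0,1],[0.002,0.001,0.054,0,0,0,1],[0.002,0.001,0.054,0,0,0,1]]
  ]
}}

```text
time_s: 3.6
tool_pos: [0.5475, -0.2998, 0.0509]
tool_rot: [144.9, -0.0, 56.3]
force: [-0.1, 0.3, -0.3]
grip_width: 0.087
```

Run:
```python
from h import *
W=env.read_camera("wrist");S=env.read_camera("side");w=W["frame"]
cv2.imwrite("pics/w3.png",w);cv2.imwrite("pics/s3.png",cv2.resize(S["frame"][110:190,260:350],None,fx=7,fy=7,interpolation=cv2.INTER_CUBIC))
print(cur()[0],env.get_obs()["force"])
```

```text
[ 0.54749165 -0.29995527  0.05110665] [ 0.39555167 -0.17305936 -0.24811415]
```

View pics/w3.png

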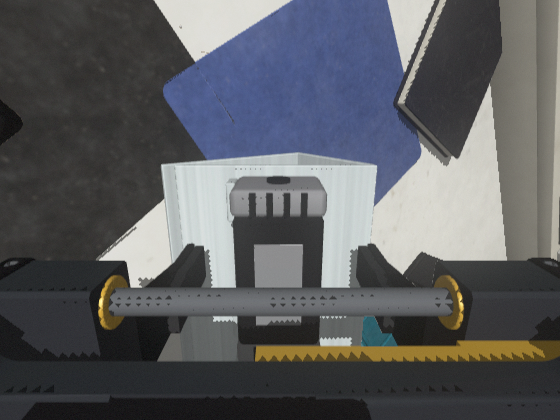

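View pics/s3.png

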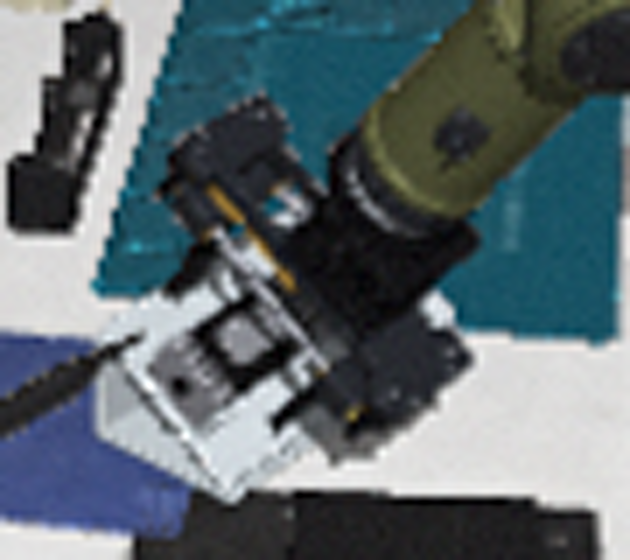

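No contact yet, and the label sits centred between the fingers in the wrist view. I'll advance a few mm while watching the force.

Emit:
{"op": "servo_tool", "data": {
  "increments": [
    [[0,0,0.002,0,0,0,1],[0,0,0.004,0,0,0,1],[0,0,0.004,0,0,0,1]]
  ]
}}

```text
time_s: 4.0
tool_pos: [0.5492, -0.3013, 0.0471]
tool_rot: [145.0, -0.0, 56.3]
force: [0.2, -0.2, 0.2]
grip_width: 0.087
```

Emit:
{"op": "servo_tool", "data": {
  "increments": [
    [[0,0,0.002,0,0,0,0.6],[0,0,0.002,0,0,0,0.2],[0,0,0.002,0,0,0,0],[0,0,0.002,0,0,0,-0.3],[0,0,0.002,0,0,0,-1],[0,0,0.002,0,0,0,-1],[0,0,0.002,0,0,0,-1],[0,0,0.002,0,0,0,-1],[0,0,0.002,0,0,0,-1],[0,0,0.002,0,0,0,-1]]
  ],
  "squeeze": 30
}}

```text
time_s: 5.0
tool_pos: [0.5497, -0.3016, 0.0452]
tool_rot: [145.0, 0.0, 56.3]
force: [-3.5, 3.3, 2.7]
grip_width: 0.0457
```

Run:
```python
from h import *
W=env.read_camera("wrist");cv2.imwrite("pics/w4.png",W["frame"]);o=env.get_obs();print(o["tool_pos"],o["force"],o["grip_width"],o["wrist_torque"])
```

```text
[ 0.54971568 -0.30161513  0.04514824] [-3.95103306  3.75292501  2.65335343] 0.04559134744443691 [ 0.78135686  1.1445322  -0.01757467]
```

View pics/w4.png

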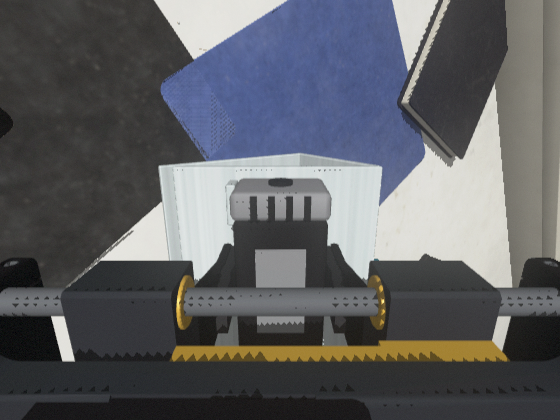

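Gripped at 45.6 mm. Now I'll lift along the face normal by 45 mm and hold.

Emit:
{"op": "servo_tool", "data": {
  "increments": [
    [[0,0.001,-0.004,0,0,0,-1],[0,0.001,-0.012,0,0,0,-1],[0,0.001,-0.022,0,0,0,-1],[0,0.001,-0.032,0,0,0,-1],[0,0.001,-0.041,0,0,0,-1],[0,0.001,-0.045,0,0,0,-1],[0,0.001,-0.045,0,0,0,-1],[0,0.001,-0.045,0,0,0,-1],[0,0.001,-0.045,0,0,0,-1],[0,0.001,-0.045,0,0,0,-1],[0,0.001,-0.045,0,0,0,-1]]
  ]
}}

```text
time_s: 6.15
tool_pos: [0.5293, -0.2878, 0.0825]
tool_rot: [145.0, -0.0, 56.3]
force: [0.6, 0.2, -5.4]
grip_width: 0.0458
```

Emit:
{"op": "servo_tool", "data": {
  "increments": [
    [[0,0,0,0,0,0,-1],[0,0,0,0,0,0,-1],[0,0,0,0,0,0,-1],[0,0,0,0,0,0,-1]]
  ]
}}

```text
time_s: 6.55
tool_pos: [0.5294, -0.2879, 0.083]
tool_rot: [145.0, -0.0, 56.3]
force: [-0.0, 0.4, -5.5]
grip_width: 0.0457
```

Emit:
{"op": "servo_tool", "data": {
  "increments": [
    [[0,0,0,0,0,0,-1],[0,0,0,0,0,0,-1],[0,0,0,0,0,0,-1],[0,0,0,0,0,0,-1]]
  ]
}}

```text
time_s: 6.95
tool_pos: [0.5293, -0.288, 0.0829]
tool_rot: [145.0, -0.0, 56.3]
force: [0.8, 0.7, -6.1]
grip_width: 0.0457
```

Run:
```python
from h import *
f=[]
for i in range(4):
    W=env.read_camera("wrist");o=env.get_obs();print(o["time_s"],o["force"].round(2),o["wrist_torque"].round(3),o["tool_pos"].round(4),o["grip_width"])
S=env.read_camera("side")
cv2.imwrite("pics/w5.png",W["frame"]);cv2.imwrite("pics/s5.png",cv2.resize(S["frame"][90:200,230:370],None,fx=5,fy=5,interpolation=cv2.INTER_CUBIC))
```

```text
7.0 [ 0.39  0.12 -6.15] [0.812 1.153 0.006] [ 0.5293 -0.288   0.0829] 0.04581132282113265
7.05 [ 0.14 -0.35 -6.18] [0.744 1.131 0.017] [ 0.5293 -0.288   0.0829] 0.04577876577463937
7.1 [ 0.78 -0.19 -5.91] [0.778 1.142 0.029] [ 0.5293 -0.288   0.0829] 0.04558766019501172
7.15 [-0.49  0.07 -6.07] [ 8.020e-01  1.152e+00 -1.000e-03] [ 0.5293 -0.288   0.0829] 0.0457948660513362
```

View pics/s5.png

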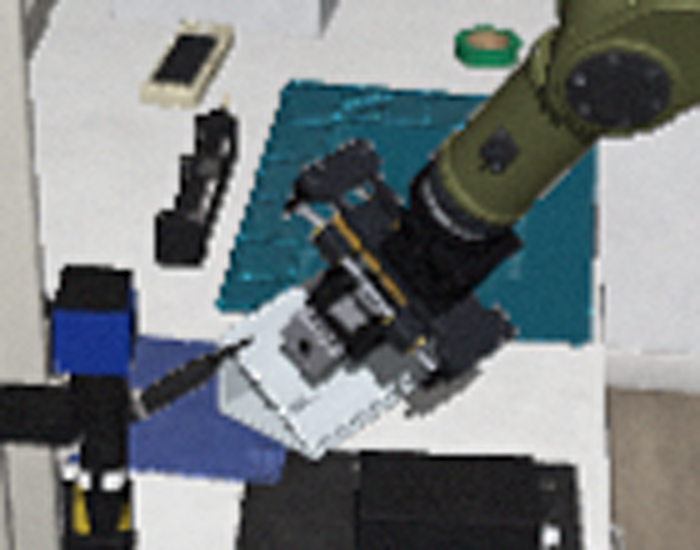

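View pics/w5.png

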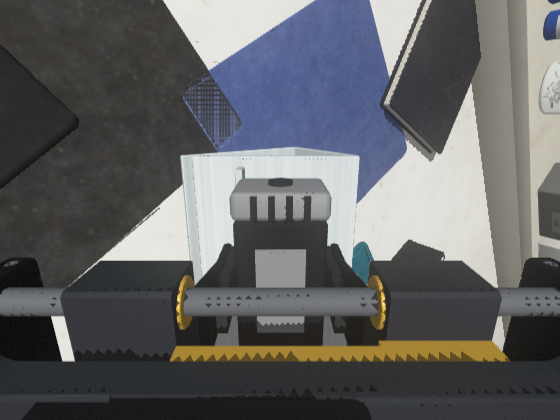

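The wrist reads 6.0 ± 0.15 N (about 0.61 kg) after being held still for over 1 s, so the left cassette is heavy and goes in the rectangular tray. Now I'll raise and level it.

```bash
cat >> h.py <<'E'
def down(ang):
    a=np.radians(ang);y=np.array([np.cos(a),np.sin(a),0]);z=np.array([0,0,-1.]);return np.stack([np.cross(y,z),y,z],1)
E
python3 - <<'E'
from h import *
delta([.50,-.25,.18],down(-33.7))
delta([.4334,.1775,.17],down(98.7),np.array([.50,-.25,.18]),down(-33.7))
print(env.get_obs()["qpos"])
E
```

```text
shift [ 0.0153  0.0185 -0.1056] rot [ 3.503e+01 -0.000e+00 -2.000e-02]
shift [ 0.3187 -0.2926  0.01  ] rot [  -0.    -0.  -132.4]
[ 66.47678534   1.92434198 -44.4166761  128.96375497  27.5967195
  16.92540525 -35.37616061]
```

Emit:
{"op": "servo_tool", "data": {
  "increments": [
    [[0.001,0.001,-0.006,1,0,0,-1],[0.003,0.004,-0.02,4,0,0,-1],[0.005,0.006,-0.034,9,0,0,-1],[0.007,0.009,-0.05,15,0,0,-1],[0.01,0.012,-0.066,21,0,0,-1],[0.012,0.015,-0.082,27,0,0,-1],[0.014,0.017,-0.095,32,0,0,-1],[0.015,0.018,-0.104,34.5,0,0,-1],[0.015,0.018,-0.106,35,0,0,-1],[0.015,0.018,-0.106,35,0,0,-1],[0.015,0.018,-0.106,35,0,0,-1]]
  ]
}}

```text
time_s: 8.3
tool_pos: [0.4989, -0.2498, 0.1794]
tool_rot: [180.0, 0.0, 56.3]
force: [-0.4, 0.7, -5.9]
grip_width: 0.0457
```

Run:
```python
from h import *
o=env.get_obs();print(o["qpos"].round(1),o["force"].round(2),o["grip_width"],o["tool_pos"],o["tool_rot"])
delta([.48,-.03,.18],down(25))
delta([.4334,.1775,.17],down(98.7))
delta([.4334,.1775,.17],down(-81.3))
```

```text
[ 64.3  13.3 -45.9  98.5  10.   72.4 -17.6] [-0.38  0.7  -5.87] 0.045722721677051444 [ 0.49891295 -0.24984272  0.17942396] [1.79952941e+02 1.63753304e-02 5.62882298e+01]
shift [ 0.1724 -0.1377 -0.0007] rot [ 3.000e-02  4.000e-02 -5.871e+01]
shift [ 0.3191 -0.2917  0.0091] rot [ 1.0000e-02  6.0000e-02 -1.3241e+02]
shift [ 0.3191 -0.2917  0.0091] rot [ 0.05 -0.   47.59]
```

Emit:
{"op": "servo_tool", "data": {
  "increments": [
    [[0.006,-0.005,0,0,0,-2,-1],[0.02,-0.016,0,0,0,-6,-1],[0.036,-0.029,0,0,0,-12,-1],[0.054,-0.043,0,0,0,-18,-1],[0.072,-0.057,0,0,0,-24,-1],[0.09,-0.072,0,0,0,-30,-1],[0.108,-0.086,0,0,0,-36,-1],[0.125,-0.1,0,0,0,-42,-1],[0.141,-0.113,0,0,0,-48,-1],[0.156,-0.125,0,0,0,-53,-1],[0.167,-0.134,0,0,0,-57,-1],[0.172,-0.138,0,0,0,-58.7,-1],[0.172,-0.138,0,0,0,-58.7,-1]]
  ]
}}

```text
time_s: 9.6
tool_pos: [0.4796, -0.0292, 0.1799]
tool_rot: [-180.0, 0.1, 115.1]
force: [0.5, -0.5, -6.2]
grip_width: 0.0458
```

Run:
```python
from h import *
o=env.get_obs();print(o["qpos"].round(1),o["force"].round(2),o["grip_width"],o["tool_pos"],o["tool_rot"])
delta([.4334,.1775,.15],down(98.7))
```

```text
[ 60.7   2.1 -60.6 108.1   2.   70.8  24.5] [ 0.49 -0.51 -6.23] 0.04584244699734766 [ 0.47957179 -0.02915981  0.17991109] [-1.79992727e+02  9.12722550e-02  1.15117216e+02]
shift [0.2068 0.0459 0.0296] rot [-6.000e-02  7.000e-02 -7.358e+01]
```

Emit:
{"op": "servo_tool", "data": {
  "increments": [
    [[0.006,0.001,0,0,0,-2,-1],[0.018,0.004,0,0,0,-6,-1],[0.034,0.008,0,0,0,-12,-1],[0.051,0.011,0,0,0,-18,-1],[0.068,0.015,0,0,0,-24,-1],[0.085,0.019,0,0,0,-30,-1],[0.1,0.022,0,0,0,-36,-1],[0.1,0.022,0,0,0,-36,-1]]
  ]
}}

```text
time_s: 10.4
tool_pos: [0.4572, 0.0717, 0.18]
tool_rot: [180.0, 0.0, 151.2]
force: [0.6, 0.4, -6.1]
grip_width: 0.0461
```

Run:
```python
from h import *
o=env.get_obs();print(o["qpos"].round(1),o["force"].round(2),o["grip_width"],o["tool_pos"],o["tool_rot"])
delta([.4334,.1775,.15],down(98.7))
T=env.read_camera("top");S=env.read_camera("side");cv2.imwrite("pics/t6.png",T["frame"]);cv2.imwrite("pics/s6.png",S["frame"])
```

```text
[ 56.   -2.3 -65.7 110.1  -2.2  70.8  52.3] [ 0.64  0.39 -6.09] 0.04611404575439201 [0.45721257 0.07173517 0.18004075] [1.79975018e+02 1.85162305e-02 1.51232438e+02]
shift [0.0718 0.0812 0.0301] rot [ 2.000e-02  3.000e-02 -3.747e+01]
```

View pics/s6.png

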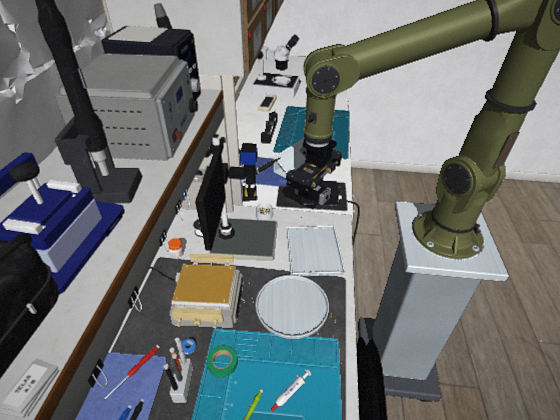

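View pics/t6.png

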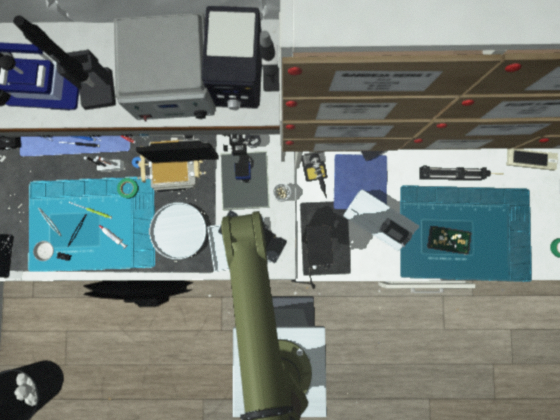

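The side and top views show the arm over the clear strip in front of the microscope, with the cassette still held at 46 mm opening. Joint 3 is not near its limit. Continuing over the tray.

Emit:
{"op": "servo_tool", "data": {
  "increments": [
    [[0.003,0.004,0,0,0,-2,-1],[0.012,0.013,0,0,0,-6,-1],[0.023,0.026,0.004,0,0,-12,-1],[0.034,0.039,0.01,0,0,-18,-1],[0.046,0.052,0.016,0,0,-24,-1],[0.057,0.065,0.022,0,0,-30,-1],[0.067,0.076,0.028,0,0,-35,-1],[0.072,0.081,0.03,0,0,-37.5,-1],[0.072,0.081,0.03,0,0,-37.5,-1],[0.072,0.081,0.03,0,0,-37.5,-1]]
  ]
}}

```text
time_s: 11.5
tool_pos: [0.4344, 0.1747, 0.1501]
tool_rot: [-180.0, 0.0, -171.6]
force: [0.8, 0.4, -4.8]
grip_width: 0.046
```

Run:
```python
from h import *
o=env.get_obs();print(o["qpos"].round(1),o["force"].round(2),o["grip_width"],o["tool_pos"],o["tool_rot"])
S=env.read_camera("side");W=env.read_camera("wrist");cv2.imwrite("pics/s7.png",cv2.resize(S["frame"][150:300,220:380],None,fx=4,fy=4,interpolation=cv2.INTER_CUBIC));cv2.imwrite("pics/w7.png",W["frame"])
```

```text
[ 47.    3.5 -72.8 111.6   3.6  67.4  71.2] [ 0.82  0.43 -4.79] 0.045965308395324485 [0.43444112 0.17470526 0.15006821] [-1.79971375e+02  2.71446624e-02 -1.71610178e+02]
```

View pics/s7.png

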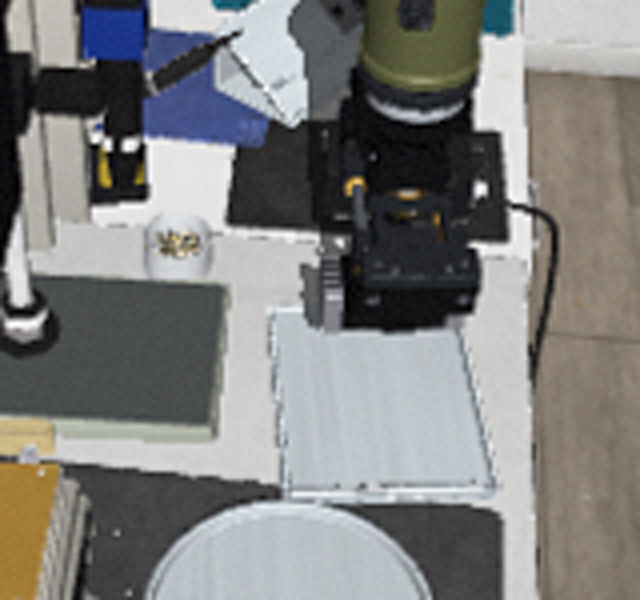

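View pics/w7.png

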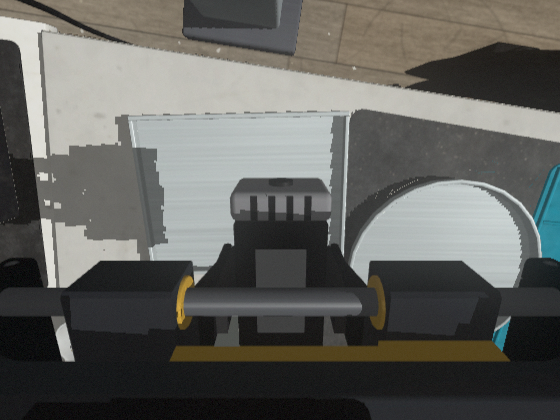

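The wrist view shows the tray's near rim, with corners at (130,117) and (348,111). I'll check the tray position from here.

Run:
```python
from h import *
W=env.read_camera("wrist")
for p in [(130,117),(348,111),(348,170),(153,250)]: print(p,onz(W,p,.018).round(4))
C=np.array([.440,.134]);a=np.radians(8.7);ex=np.array([np.cos(a),np.sin(a)]);ey=np.array([-np.sin(a),np.cos(a)])
print("expected near corners",C-.08*ex-.1*ey,C-.08*ex+.1*ey)
o=env.get_obs();print(o["force"].round(2),(o["tool_pos"][:2]-C)@np.stack([ex,ey],1))
# cassette cap outer lower edge: end face in wrist
print("cassette top centre in tool; end cap rows 178..; ")
```

```text
(130, 117) [0.3782 0.0273 0.018 ]
(348, 111) [0.3448 0.2204 0.018 ]
(348, 170) [0.3969 0.2314 0.018 ]
(153, 250) [0.5065 0.0512 0.018 ]
expected near corners [0.37604657 0.02304975] [0.34579441 0.22074852]
[-0.2   0.81 -5.61] [0.00078387 0.04083949]
cassette top centre in tool; end cap rows 178..;
```

The near corners agree with the earlier fix within 3 mm. Lowering now, slowly at the end.

Emit:
{"op": "servo_tool", "data": {
  "increments": [
    [[0,0.001,0.008,0,0,0,-1],[0,0.002,0.024,0,0,0,-1],[0,0.003,0.044,0,0,0,-1],[0,0.003,0.064,0,0,0,-1],[0,0.003,0.084,0,0,0,-1],[0,0.003,0.1,0,0,0,-1],[0,0.003,0.112,0,0,0,-1],[0,0.003,0.118,0,0,0,-1],[0,0.003,0.12,0,0,0,-1],[0,0.003,0.122,0,0,0,-1],[0,0.003,0.122,0,0,0,-1],[0,0.003,0.122,0,0,0,-1]]
  ]
}}

```text
time_s: 12.85
tool_pos: [0.4342, 0.1785, 0.0285]
tool_rot: [-180.0, 0.1, -171.5]
force: [-0.5, 0.1, -5.8]
grip_width: 0.0458
```

Run:
```python
from h import *
o=env.get_obs();print(o["qpos"].round(1),o["force"].round(2),o["tool_pos"],o["tool_rot"])
W=env.read_camera("wrist");cv2.imwrite("pics/w8.png",W["frame"])
```

```text
[ 33.7  18.8 -65.1 118.4  20.9  55.2  56.1] [-0.54  0.06 -5.79] [0.43417653 0.1784704  0.02852086] [-1.79976017e+02  9.11919732e-02 -1.71524122e+02]
```

View pics/w8.png

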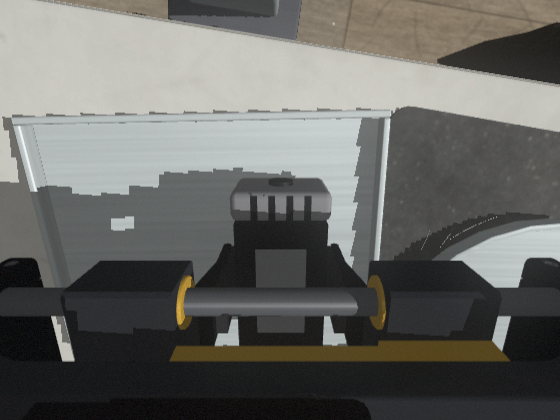

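Emit:
{"op": "servo_tool", "data": {
  "increments": [
    [[0,0,0.002,0,0,0,-1],[0,0,0.004,0,0,0,-1],[0,0,0.006,0,0,0,-1],[0,0,0.008,0,0,0,-1],[0,0,0.009,0,0,0,-1],[0,0,0.01,0,0,0,-1],[0,0,0.011,0,0,0,-1],[0,0,0.011,0,0,0,-1]]
  ]
}}

```text
time_s: 13.7
tool_pos: [0.4337, 0.1785, 0.0172]
tool_rot: [-180.0, 0.0, -171.5]
force: [-1.2, 0.2, -2.3]
grip_width: 0.0457
```

Emit:
{"op": "servo_tool", "data": {
  "increments": [
    [[0,0,0.001,0,0,0,-1],[0,0,0.002,0,0,0,-1],[0,0,0.002,0,0,0,-1]]
  ]
}}

```text
time_s: 14.0
tool_pos: [0.4337, 0.1785, 0.0171]
tool_rot: [-179.8, -0.1, -171.5]
force: [-10.2, -5.1, 22.0]
grip_width: 0.0459
```

Firm contact: the load changed from -5.8 N to +22 N. I'll ease off by 1.5 mm and open to about 62 mm.

Emit:
{"op": "servo_tool", "data": {
  "increments": [
    [[0,0,-0.001,0,0,0,-1],[0,0,-0.0015,0,0,0,-1],[0,0,-0.0015,0,0,0,-1]]
  ]
}}

```text
time_s: 14.3
tool_pos: [0.4337, 0.1785, 0.0171]
tool_rot: [-179.9, 0.0, -171.5]
force: [-4.7, -2.0, 7.9]
grip_width: 0.0459
```

Emit:
{"op": "servo_tool", "data": {
  "increments": [
    [[0,0,0,0,0,0,0.1],[0,0,0,0,0,0,0.2],[0,0,0,0,0,0,0.35],[0,0,0,0,0,0,0.4],[0,0,0,0,0,0,0.4],[0,0,0,0,0,0,0.4]]
  ]
}}

```text
time_s: 14.9
tool_pos: [0.4337, 0.1784, 0.0165]
tool_rot: [-180.0, 0.0, -171.5]
force: [-0.1, -0.2, -0.1]
grip_width: 0.0606
```

Run:
```python
from h import *
o=env.get_obs();print(o["qpos"].round(1),o["force"].round(2),o["tool_pos"],o["tool_rot"],o["grip_width"])
W=env.read_camera("wrist");cv2.imwrite("pics/w9.png",W["frame"])
```

```text
[ 32.5  20.  -63.9 118.9  22.4  54.1  54.9] [-0.13 -0.2  -0.05] [0.43372511 0.17841373 0.01647503] [-1.79993624e+02  3.19219830e-02 -1.71516328e+02] 0.06062199547966281
```

View pics/w9.png

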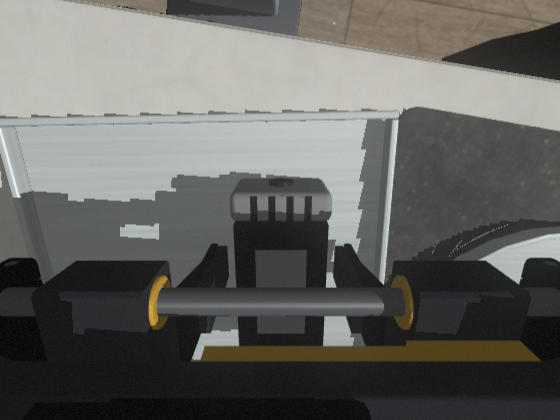

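Released with zero force, and the cassette sits still and flat. Going up, then back along the same path.

Emit:
{"op": "servo_tool", "data": {
  "increments": [
    [[0,0,-0.01,0,0,0,0.4],[0,0,-0.035,0,0,0,0.4],[0,0,-0.07,0,0,0,0.5],[0,0,-0.105,0,0,0,1],[0,0,-0.14,0,0,0,1],[0,0,-0.158,0,0,0,1],[0,0,-0.163,0,0,0,1],[0,0,-0.163,0,0,0,1]]
  ]
}}

```text
time_s: 15.75
tool_pos: [0.434, 0.1782, 0.1799]
tool_rot: [-179.9, 0.1, -171.5]
force: [-0.4, -0.9, 0.6]
grip_width: 0.0861
```

Run:
```python
from h import *
o=env.get_obs();print(o["qpos"].round(1),o["force"].round(2),o["tool_pos"],o["tool_rot"])
W=env.read_camera("wrist");cv2.imwrite("pics/w10.png",W["frame"])
Rs=stand_rot();n=-Rs[:,2]
mid=np.array([.48,-.03,.18])
delta(mid,down(25))
lab=np.array([.468,-.396,.070]);t=lab+.07*n;print(t);delta(t,Rs,mid,down(25))
```

```text
[ 50.4  -0.5 -74.3 109.3  -0.4  70.7  74.6] [-0.41 -0.87  0.63] [0.43397002 0.17821311 0.17991379] [-1.79897405e+02  1.08154582e-01 -1.71548103e+02]
shift [-0.0156 -0.2126 -0.0007] rot [-6.000e-02  5.000e-02  7.346e+01]
[ 0.43459675 -0.3737228   0.12734064]
shift [-0.2923 -0.1864  0.0527] rot [-31.85 -17.91  56.8 ]
```

View pics/w10.png

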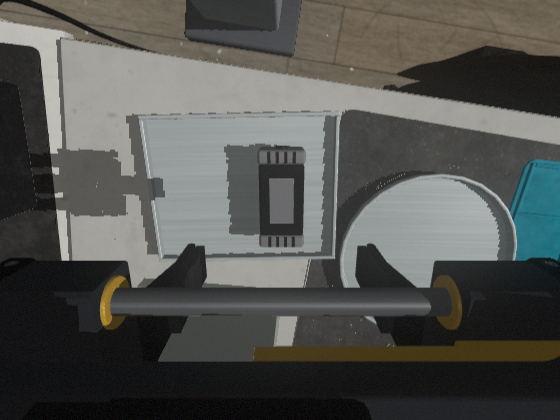

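The first cassette lies flat inside the rectangular tray (image x 258–304, y 147–247), clear of the walls. Heading back to the right bay.

Emit:
{"op": "servo_tool", "data": {
  "increments": [
    [[-0.001,-0.01,0,0,0,3,1],[-0.003,-0.035,0,0,0,11,1],[-0.005,-0.06,0,0,0,19,1],[-0.006,-0.085,0,0,0,27,1],[-0.008,-0.11,0,0,0,35,1],[-0.01,-0.13,0,0,0,43,1],[-0.012,-0.155,0,0,0,51,1],[-0.013,-0.175,0,0,0,59,1],[-0.014,-0.195,0,0,0,66,1],[-0.015,-0.208,0,0,0,71.5,1],[-0.0156,-0.2126,0,0,0,73.5,1],[-0.0156,-0.2126,0,0,0,73.5,1]]
  ]
}}

```text
time_s: 17.0
tool_pos: [0.4796, -0.0309, 0.1781]
tool_rot: [-179.9, -0.1, 114.8]
force: [-0.1, 0.1, -0.5]
grip_width: 0.0873
```

Emit:
{"op": "servo_tool", "data": {
  "increments": [
    [[-0.01,-0.006,0,-1,-0.6,2,1],[-0.03,-0.02,0,-3.3,-1.8,6,1],[-0.055,-0.036,0,-6,-3.4,10.7,1],[-0.085,-0.055,0,-9.3,-5.2,16.5,1],[-0.115,-0.074,0,-12.5,-7,22.3,1],[-0.15,-0.095,0,-16.3,-9.2,29,1],[-0.185,-0.118,0,-20,-11.3,36,1],[-0.22,-0.14,0.01,-24,-13.5,43,1],[-0.25,-0.16,0.02,-27.2,-15.3,48.6,1],[-0.275,-0.176,0.035,-30,-16.8,53.4,1],[-0.288,-0.184,0.045,-31.4,-17.6,56,1],[-0.292,-0.186,0.05,-31.8,-17.9,56.8,1],[-0.292,-0.186,0.053,-31.8,-17.9,56.8,1],[-0.292,-0.186,0.053,-31.8,-17.9,56.8,1]]
  ]
}}

```text
time_s: 18.4
tool_pos: [0.4357, -0.3717, 0.1262]
tool_rot: [145.1, -0.0, 56.4]
force: [-0.3, -0.5, 1.4]
grip_width: 0.0873
```

Run:
```python
from h import *
o=env.get_obs();print(o["qpos"].round(1),o["force"].round(2),o["tool_pos"],o["tool_rot"])
W=env.read_camera("wrist");cv2.imwrite("pics/w11.png",W["frame"])
g=cv2.cvtColor(W["frame"],cv2.COLOR_BGR2GRAY)
m=((g>100)&(g<190)).astype(np.uint8);n,l,st,ce=cv2.connectedComponentsWithStats(m,connectivity=4)
for k in range(n):
  if 600<st[k][4]<5000: print(st[k],ce[k])
```

```text
[ 79.6  -8.  -36.7 130.3 -24.6  23.1  27.9] [-0.33 -0.49  1.42] [ 0.43567423 -0.37167892  0.12618675] [ 1.45085389e+02 -1.24624987e-02  5.64136869e+01]
[ 520    0   40  258 4694] [536.28525778  90.98998722]
[ 265  194   30   54 1565] [279.42364217 219.81789137]
```

View pics/w11.png

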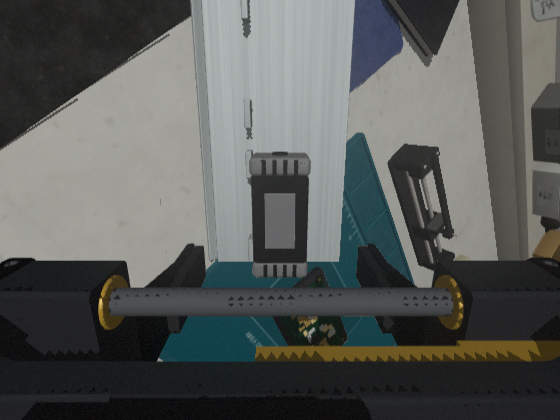

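Run:
```python
from h import *
W=env.read_camera("wrist");p0,R0=cur();Rs=stand_rot()
uv=(279.42,219.82)
o,d=ray(W,uv)
# plane of cassette tops: passes through left grip TCP - 0.028 * toolz
pl=np.array([.5497,-.3016,.0452])-.028*Rs[:,2]
P=o+d*((pl-o)@Rs[:,2])/(d@Rs[:,2]);print("label",P)
t=P+.030*Rs[:,2];print("target",t);delta(t,Rs);print(R0.T@(np.array([.4853,-.3981,.0452])-p0),R0.T@(np.array([.4833,-.4013,.0452])-p0))
# same check for left, from w2
```

```text
label [ 0.46944871 -0.39429527  0.06864475]
target [ 0.48376438 -0.40384264  0.04407019]
shift [ 1.00e-04 -9.00e-04  1.01e-01] rot [ 0.02 -0.03  0.1 ]
[ 0.00576977 -0.00179091  0.09893687] [ 0.00199765 -0.00170625  0.09899917]
```

The wrist ray and the left-bay offset agree within about 2 mm in the jaw direction and in depth, and differ by up to 6 mm lengthwise, which is harmless. Approaching.

Emit:
{"op": "servo_tool", "data": {
  "increments": [
    [[0,0,0.01,0,0,0,1],[0.001,-0.001,0.03,0,0,0,1],[0.001,-0.001,0.05,0,0,0,1],[0.001,-0.001,0.068,0,0,0,1],[0.001,-0.001,0.082,0,0,0,1],[0.001,-0.001,0.091,0,0,0,1],[0.001,-0.001,0.095,0,0,0,1],[0.001,-0.001,0.095,0,0,0,1]]
  ]
}}

```text
time_s: 19.3
tool_pos: [0.4809, -0.4015, 0.0484]
tool_rot: [145.0, 0.0, 56.3]
force: [0.2, 0.0, 0.5]
grip_width: 0.087
```

Run:
```python
from h import *
o=env.get_obs();print(o["force"].round(2),o["tool_pos"],o["tool_rot"])
W=env.read_camera("wrist");cv2.imwrite("pics/w12.png",W["frame"])
```

```text
[0.2  0.03 0.54] [ 0.48094942 -0.40147197  0.04838263] [1.45010098e+02 1.13573586e-02 5.63459791e+01]
```

View pics/w12.png

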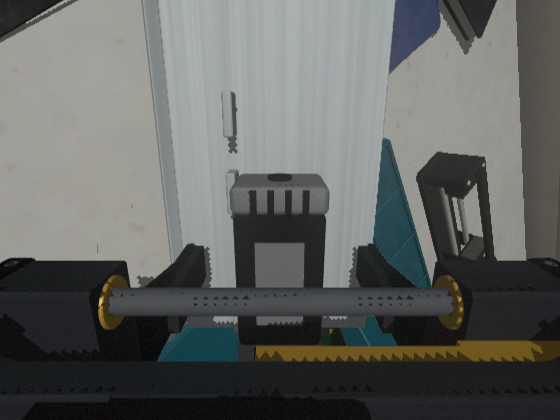

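The cassette sits centred between the open fingers, around column 279. Going in the last few mm and closing.

Emit:
{"op": "servo_tool", "data": {
  "increments": [
    [[0,0,0.002,0,0,0,1],[0,0,0.004,0,0,0,1],[0,0,0.005,0,0,0,1],[0,0,0.005,0,0,0,0.6],[0,0,0.005,0,0,0,0.2],[0,0,0.005,0,0,0,0],[0,0,0.005,0,0,0,-0.3],[0,0,0.005,0,0,0,-1],[0,0,0.005,0,0,0,-1],[0,0,0.005,0,0,0,-1],[0,0,0.005,0,0,0,-1],[0,0,0.005,0,0,0,-1],[0,0,0.005,0,0,0,-1]]
  ],
  "squeeze": 30
}}

```text
time_s: 20.65
tool_pos: [0.4826, -0.4033, 0.044]
tool_rot: [145.0, 0.0, 56.3]
force: [-1.1, 0.5, 0.9]
grip_width: 0.0458
```

Emit:
{"op": "servo_tool", "data": {
  "increments": [
    [[0,0.001,-0.004,0,0,0,-1],[0,0.001,-0.012,0,0,0,-1],[0,0.001,-0.022,0,0,0,-1],[0,0.001,-0.032,0,0,0,-1],[0,0.001,-0.041,0,0,0,-1],[0,0.001,-0.045,0,0,0,-1],[0,0.001,-0.045,0,0,0,-1],[0,0.001,-0.045,0,0,0,-1],[0,0.001,-0.045,0,0,0,-1],[0,0.001,-0.045,0,0,0,-1],[0,0.001,-0.045,0,0,0,-1]]
  ]
}}

```text
time_s: 21.75
tool_pos: [0.462, -0.3892, 0.0812]
tool_rot: [145.1, -0.0, 56.3]
force: [-0.1, 0.5, -3.4]
grip_width: 0.0458
```

Emit:
{"op": "servo_tool", "data": {
  "increments": [
    [[0,0,0,0,0,0,-1],[0,0,0,0,0,0,-1],[0,0,0,0,0,0,-1],[0,0,0,0,0,0,-1]]
  ]
}}

```text
time_s: 22.15
tool_pos: [0.4619, -0.3894, 0.0815]
tool_rot: [145.0, 0.0, 56.3]
force: [-0.5, 0.2, -4.4]
grip_width: 0.046
```

Emit:
{"op": "servo_tool", "data": {
  "increments": [
    [[0,0,0,0,0,0,-1],[0,0,0,0,0,0,-1],[0,0,0,0,0,0,-1],[0,0,0,0,0,0,-1]]
  ]
}}

```text
time_s: 22.55
tool_pos: [0.4619, -0.3895, 0.0815]
tool_rot: [145.0, 0.0, 56.3]
force: [-0.5, 0.6, -3.1]
grip_width: 0.0462
```

Run:
```python
from h import *
for i in range(4):
    W=env.read_camera("wrist");o=env.get_obs();print(o["time_s"],o["force"].round(2),o["wrist_torque"].round(3),o["tool_pos"].round(4),o["grip_width"])
cv2.imwrite("pics/w13.png",W["frame"]);print(o["qpos"].round(1))
```

```text
22.6 [-0.54 -0.45 -4.06] [ 0.583  0.955 -0.003] [ 0.4619 -0.3895  0.0815] 0.045815385584129335
22.65 [ 0.66 -0.62 -2.99] [ 0.635  0.907 -0.037] [ 0.4619 -0.3895  0.0815] 0.04573178596972033
22.7 [ 0.14 -0.34 -3.34] [ 0.66   0.913 -0.023] [ 0.4619 -0.3895  0.0815] 0.045730247926089186
22.75 [-0.42 -0.57 -3.78] [ 0.612  0.919 -0.067] [ 0.462  -0.3895  0.0815] 0.04546203543942217
[ 83.5   2.5 -43.8 128.7  -8.   14.9  13.7]
```

View pics/w13.png

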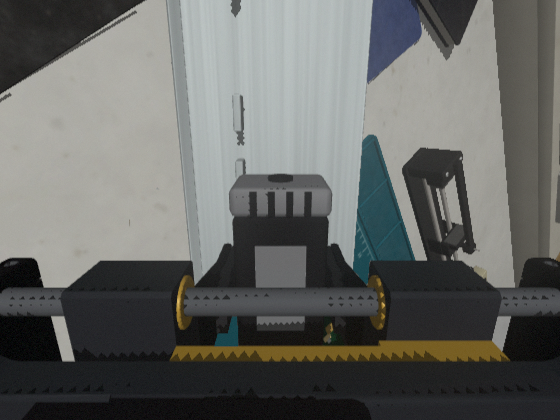

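This reading, about 3.6 N with ±0.5 N noise, is close to the 3.92 N limit. I'll average many readings while holding still.

Run:
```python
from h import *
F=[];Q=[]
for i in range(60):
    env.read_camera("wrist");o=env.get_obs();F.append(o["force"]);Q.append(o["wrist_torque"])
F=np.array(F);Q=np.array(Q);print(o["time_s"],F.mean(0),F.std(0),F.std(0)/60**.5,Q.mean(0),Q.std(0))
print(F[:20,2].mean(),F[20:40,2].mean(),F[40:,2].mean(),np.median(F[:,2]),np.corrcoef(F[:-1,2],F[1:,2])[0,1])
```

```text
25.75 [-0.07261892  0.07324695 -3.76183316] [0.5052584  0.47925812 0.52839884] [0.06522858 0.06187196 0.068216  ] [0.62218522 0.91283035 0.001656  ] [0.02908741 0.02357494 0.03235006]
-3.542928317955796 -3.857027394652653 -3.8855437748794364 -3.8452019361583316 0.112206173080847
```

Mean is -3.76 ± 0.07 N, with a hint of drift. I'll take one more, longer average before deciding.

Run:
```python
from h import *
F=[];Q=[];E=[]
for i in range(100):
    env.read_camera("wrist");o=env.get_obs();F.append(o["force"]);Q.append(o["wrist_torque"]);E.append(o["effort"])
F=np.array(F);Q=np.array(Q);E=np.array(E);print(o["time_s"],F.mean(0),F.std(0),Q.mean(0),Q.std(0))
print(F[:,2].reshape(5,20).mean(1)); print(E.mean(0),E.std(0),o["qpos"])
delta([.48,-.25,.18],down(-33.7))
```

```text
30.75 [ 0.0730634   0.03458194 -3.81519957] [0.47785837 0.57824819 0.54339153] [ 0.61560536  0.90667999 -0.00219646] [0.02741359 0.02811612 0.02846235]
[-3.84421051 -3.81163496 -3.79417409 -3.86083279 -3.7651455 ]
[ 1.00780746e-05 -2.36948222e+01 -8.73837941e-01 -2.93566555e+01
 -2.66809885e-01 -3.50792772e+00 -4.36080748e-02] [2.06906757e-04 2.48415096e-04 1.60744673e-04 1.40336981e-04
 2.71161015e-05 4.84442473e-05 1.21151084e-05] [ 83.50667781   2.46284281 -43.77610159 128.69582199  -8.0244833
  14.87421072  13.68764411]
shift [ 0.126   0.0053 -0.1165] rot [ 3.499e+01  1.000e-02 -2.000e-02]
```

The average settles at -3.81 ± 0.05 N (about 388 g), which is just under the limit. I'll treat it as light for now and carry it toward the round tray. There I'll compare loaded and empty readings (force and the very quiet joint efforts) at the same pose, to rule out a zero offset.

Emit:
{"op": "servo_tool", "data": {
  "increments": [
    [[0.002,0,-0.008,1,0,0,-1],[0.006,0,-0.026,4,0,0,-1],[0.014,0.001,-0.046,10,0,0,-1],[0.03,0.002,-0.066,17,0,0,-1],[0.055,0.003,-0.085,24,0,0,-1],[0.082,0.004,-0.1,30,0,0,-1],[0.106,0.005,-0.112,34,0,0,-1],[0.122,0.005,-0.116,35,0,0,-1],[0.126,0.005,-0.1165,35,0,0,-1],[0.126,0.005,-0.1165,35,0,0,-1]]
  ]
}}

```text
time_s: 31.75
tool_pos: [0.4801, -0.2496, 0.1795]
tool_rot: [180.0, -0.0, 56.4]
force: [-0.7, -0.8, -4.3]
grip_width: 0.0459
```

Run:
```python
from h import *
o=env.get_obs();print(o["time_s"],o["qpos"].round(1),o["force"].round(2),o["grip_width"],o["tool_pos"],o["tool_rot"])
m=[.475,-.03,.18];delta(m,down(25));delta([.45,.15,.18],down(70),np.array(m),down(25));delta([.487,.349,.15],down(90),np.array([.45,.15,.18]),down(70))
```

```text
31.75 [ 70.9  11.9 -51.4 100.6   9.7  72.1 -16.6] [-0.69 -0.84 -4.28] 0.04589853070669514 [ 0.48011176 -0.24958539  0.17954021] [ 1.79962583e+02 -3.99594096e-03  5.63611812e+01]
shift [ 0.18   -0.1259 -0.0005] rot [ 4.000e-02  2.000e-02 -5.864e+01]
shift [0.1737 0.0534 0.    ] rot [  0.   0. -45.]
shift [0.0333 0.1997 0.03  ] rot [  0.   0. -20.]
```

Emit:
{"op": "servo_tool", "data": {
  "increments": [
    [[0.006,-0.004,0,0,0,-2,-1],[0.02,-0.014,0,0,0,-6.5,-1],[0.038,-0.027,0,0,0,-12.5,-1],[0.057,-0.04,0,0,0,-19,-1],[0.077,-0.054,0,0,0,-25.5,-1],[0.097,-0.068,0,0,0,-32,-1],[0.117,-0.082,0,0,0,-38.5,-1],[0.137,-0.096,0,0,0,-45,-1],[0.155,-0.109,0,0,0,-51,-1],[0.17,-0.119,0,0,0,-55.5,-1],[0.178,-0.125,0,0,0,-58,-1],[0.18,-0.126,0,0,0,-58.6,-1]]
  ]
}}

```text
time_s: 32.95
tool_pos: [0.4743, -0.0298, 0.1796]
tool_rot: [-179.9, 0.1, 115.0]
force: [0.1, 0.2, -3.5]
grip_width: 0.0456
```

Emit:
{"op": "servo_tool", "data": {
  "increments": [
    [[0.006,0.002,0,0,0,-2,-1],[0.022,0.007,0,0,0,-6,-1],[0.044,0.014,0,0,0,-11.5,-1],[0.066,0.02,0,0,0,-17,-1],[0.09,0.028,0,0,0,-23,-1],[0.112,0.034,0,0,0,-29,-1],[0.134,0.041,0,0,0,-35,-1],[0.154,0.047,0,0,0,-40,-1],[0.168,0.052,0,0,0,-43.5,-1],[0.174,0.053,0,0,0,-45,-1],[0.174,0.053,0,0,0,-45,-1]]
  ]
}}

```text
time_s: 34.05
tool_pos: [0.4496, 0.1501, 0.1798]
tool_rot: [180.0, -0.0, 159.9]
force: [0.3, -0.1, -4.0]
grip_width: 0.0457
```

Run:
```python
from h import *
o=env.get_obs();print(o["time_s"],o["qpos"].round(1),o["force"].round(2),o["grip_width"],o["tool_pos"],o["tool_rot"])
delta([.487,.349,.15],down(90))
```

```text
34.05 [ 53.8   1.9 -75.2 108.7   1.9  70.9  47.9] [ 0.35 -0.05 -4.04] 0.045700964729707194 [0.44955805 0.15012483 0.17975956] [ 1.79992482e+02 -4.12429372e-02  1.59923674e+02]
shift [0.0331 0.1996 0.0298] rot [ 1.000e-02 -4.000e-02 -2.008e+01]
```

Emit:
{"op": "servo_tool", "data": {
  "increments": [
    [[0.001,0.006,0,0,0,-0.6,-1],[0.003,0.02,0,0,0,-2,-1],[0.007,0.042,0,0,0,-4.2,-1],[0.011,0.066,0,0,0,-6.6,-1],[0.015,0.09,0.004,0,0,-9,-1],[0.019,0.114,0.01,0,0,-11.4,-1],[0.023,0.138,0.016,0,0,-13.8,-1],[0.027,0.162,0.022,0,0,-16.2,-1],[0.03,0.183,0.027,0,0,-18.4,-1],[0.0325,0.196,0.03,0,0,-19.7,-1],[0.033,0.2,0.03,0,0,-20,-1],[0.033,0.2,0.03,0,0,-20,-1],[0.033,0.2,0.03,0,0,-20,-1]]
  ]
}}

```text
time_s: 35.35
tool_pos: [0.4882, 0.3478, 0.1497]
tool_rot: [-179.9, -0.0, 179.8]
force: [0.3, -0.0, -3.6]
grip_width: 0.0461
```

Run:
```python
from h import *
F=[];E=[];Q=[]
for i in range(24):
    W=env.read_camera("wrist");o=env.get_obs();F.append(o["force"]);E.append(o["effort"]);Q.append(o["qpos"])
F=np.array(F);print(o["time_s"],F.mean(0),np.mean(Q,0).tolist(),o["grip_width"],o["tool_pos"],o["tool_rot"])
print(np.mean(E,0).tolist())
np.savez("loaded.npz",F=F,E=E,Q=Q,p=o["tool_pos"])
cv2.imwrite("pics/w14.png",W["frame"])
```

```text
36.55 [ 0.0330671  -0.09402781 -3.76318155] [13.273765566513106, 29.742700306362405, -67.10471283018796, 94.31081189738252, 28.228734775806455, 75.07450463419657, 31.188139974629262] 0.04595936478781197 [0.48751817 0.34913521 0.14984884] [ 1.79992629e+02 -1.68921352e-02  1.79883920e+02]
[-0.006826847684351378, -39.82859581708908, -15.205096453428268, -28.77346523106098, -0.030963855315349065, 0.07434840983478352, -0.0003523709558361787]
```

View pics/w14.png

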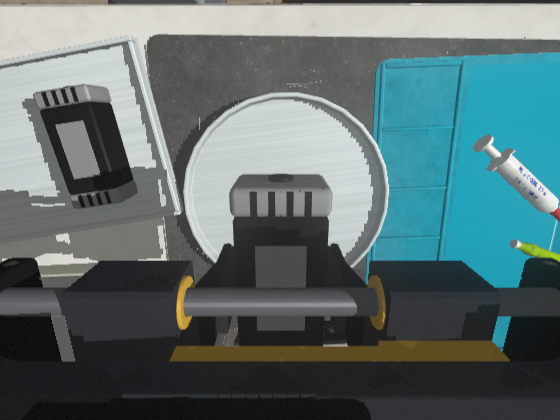

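The wrist view shows the held cassette centred over the round tray (rim at columns 185–388). The first cassette is still lying in the rectangular tray. Loaded mean here is -3.76 N. Lowering.

Emit:
{"op": "servo_tool", "data": {
  "increments": [
    [[0,0,0.008,0,0,0,-1],[0,0,0.024,0,0,0,-1],[0,0,0.044,0,0,0,-1],[0,0,0.066,0,0,0,-1],[0,0,0.088,0,0,0,-1],[0,0,0.106,0,0,0,-1],[0,0,0.118,0,0,0,-1],[0,0,0.125,0,0,0,-1],[0,0,0.127,0,0,0,-1],[0,0,0.129,0,0,0,-1],[0,0,0.131,0,0,0,-1],[0,0,0.132,0,0,0,-1],[0,0,0.132,0,0,0,-1]]
  ]
}}

```text
time_s: 37.85
tool_pos: [0.4877, 0.3492, 0.0181]
tool_rot: [180.0, 0.0, 179.9]
force: [-0.4, -0.6, -4.2]
grip_width: 0.0456
```

Emit:
{"op": "servo_tool", "data": {
  "increments": [
    [[0,0,0.001,0,0,0,-1],[0,0,0.001,0,0,0,-1]]
  ]
}}

```text
time_s: 38.05
tool_pos: [0.4875, 0.3491, 0.0169]
tool_rot: [180.0, -0.0, 179.9]
force: [-0.4, -0.1, -3.4]
grip_width: 0.0458
```

Emit:
{"op": "servo_tool", "data": {
  "increments": [
    [[0,0,0.001,0,0,0,-1],[0,0,0.001,0,0,0,-1]]
  ]
}}

```text
time_s: 38.25
tool_pos: [0.4876, 0.3492, 0.016]
tool_rot: [180.0, 0.0, 179.9]
force: [0.3, -0.3, -3.0]
grip_width: 0.0457
```

Emit:
{"op": "servo_tool", "data": {
  "increments": [
    [[0,0,0.001,0,0,0,-1],[0,0,0.001,0,0,0,-1]]
  ]
}}

```text
time_s: 38.45
tool_pos: [0.4876, 0.3492, 0.0159]
tool_rot: [-180.0, 0.0, 179.9]
force: [-1.8, -3.4, 5.1]
grip_width: 0.046
```

Touchdown at z ≈ 0.016 (5 N). Opening, then rising straight to the comparison pose.

Emit:
{"op": "servo_tool", "data": {
  "increments": [
    [[0,0,-0.0005,0,0,0,-1],[0,0,-0.0005,0,0,0,0.1],[0,0,-0.0005,0,0,0,0.25],[0,0,-0.0005,0,0,0,0.4],[0,0,-0.0005,0,0,0,0.6],[0,0,-0.0005,0,0,0,0.6],[0,0,-0.0005,0,0,0,0.6]]
  ]
}}

```text
time_s: 39.15
tool_pos: [0.4875, 0.3491, 0.0153]
tool_rot: [180.0, -0.0, 179.9]
force: [0.0, -0.4, -0.9]
grip_width: 0.0684
```

Emit:
{"op": "servo_tool", "data": {
  "increments": [
    [[0,0,-0.008,0,0,0,0.6],[0,0,-0.025,0,0,0,0.6],[0,0,-0.045,0,0,0,0.6],[0,0,-0.067,0,0,0,0.6],[0,0,-0.089,0,0,0,0.6],[0,0,-0.108,0,0,0,0.6],[0,0,-0.122,0,0,0,0.6],[0,0,-0.131,0,0,0,0.6],[0,0,-0.134,0,0,0,0.6],[0,0,-0.134,0,0,0,0.6],[0,0,-0.134,0,0,0,0.6]]
  ]
}}

```text
time_s: 40.25
tool_pos: [0.4872, 0.3486, 0.1485]
tool_rot: [-180.0, -0.1, 179.9]
force: [-0.3, -0.4, -0.1]
grip_width: 0.0695
```

Run:
```python
from h import *
F=[];E=[];Q=[]
for i in range(50):
    W=env.read_camera("wrist");o=env.get_obs();F.append(o["force"]);E.append(o["effort"]);Q.append(o["qpos"])
F=np.array(F);print(o["time_s"],F.mean(0),F.std(0)/50**.5,o["grip_width"],o["tool_pos"],o["tool_rot"])
L=np.load("loaded.npz");print("dq",np.mean(Q,0)-L["Q"].mean(0));print("dE",np.mean(E,0)-L["E"].mean(0))
p=o["tool_pos"];q1=np.radians(-np.mean(Q,0)[0]);print("lever j2",p[0]*np.cos(q1)+p[1]*np.sin(q1))
cv2.imwrite("pics/w15.png",W["frame"])
```

```text
42.75 [ 0.14200262 -0.03793181  0.04207103] [0.05818405 0.07545727 0.06072039] 0.06938417735974962 [0.48750753 0.34910589 0.14936449] [ 1.79997174e+02 -1.70573032e-02  1.79881315e+02]
dq [-0.05327998  0.03599422  0.03969561  0.03121885  0.01130625 -0.0547838
 -0.00616918]
dE [ 7.63386795e-03  1.42579824e+00  8.53466499e-01  1.65654928e+00
 -3.15280630e-03 -4.38500650e-04  3.21444903e-04]
lever j2 0.3947470620690248
```

View pics/w15.png

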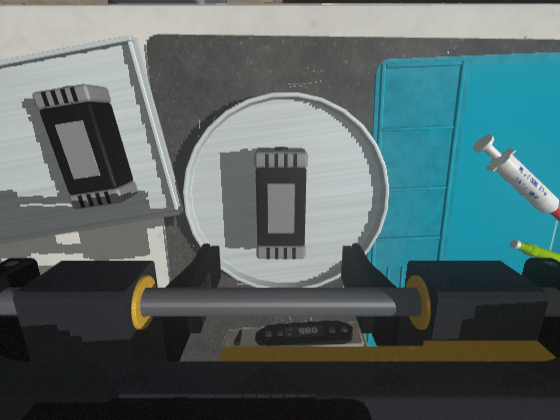

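The empty zero is +0.04 ± 0.06 N, so the net load is 3.83 ± 0.07 N (about 391 g). Joint 2's effort change gives about 3.6 N. I'll trim out the 0.5 mm pose difference to sharpen that second estimate.

Emit:
{"op": "servo_tool", "data": {
  "increments": [
    [[0,0,-0.0005,0,0,0,0.6],[0,0,-0.0005,0,0,0,0.6],[0,0,-0.0005,0,0,0,0.6],[0,0,-0.0005,0,0,0,0.6]]
  ]
}}

```text
time_s: 43.15
tool_pos: [0.4875, 0.3491, 0.1499]
tool_rot: [180.0, -0.0, 179.9]
force: [-0.7, -0.0, 0.6]
grip_width: 0.0697
```

Run:
```python
from h import *
E=[];Q=[];F=[]
for i in range(40):
    T=env.read_camera("top");o=env.get_obs();E.append(o["effort"]);Q.append(o["qpos"]);F.append(o["force"])
L=np.load("loaded.npz");print(o["time_s"],o["tool_pos"],L["p"],"dq",(np.mean(Q,0)-L["Q"].mean(0)).round(4),np.std(Q,0).round(4));print("dE",(np.mean(E,0)-L["E"].mean(0)).round(4), np.mean(F,0))
cv2.imwrite("pics/t15.png",T["frame"]);S=env.read_camera("side");cv2.imwrite("pics/s15.png",S["frame"])
```

```text
45.15 [0.48748962 0.34912467 0.14985133] [0.48751817 0.34913521 0.14984884] dq [-0.0376  0.0062  0.0154 -0.0067 -0.0142 -0.0083  0.0111] [0.0012 0.0013 0.001  0.0011 0.0009 0.0011 0.0011]
dE [ 6.9000e-03  1.4492e+00  8.6320e-01  1.6422e+00 -2.8000e-03 -1.0000e-03
  3.0000e-04] [ 0.20455006  0.06441493 -0.08577698]
```

View pics/s15.png

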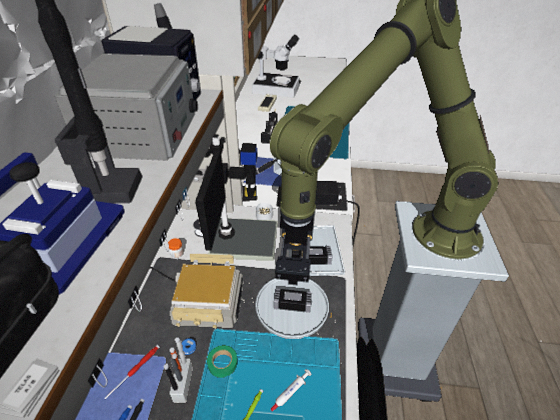

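With the poses matched, joint 2's effort change gives about 3.7 N (375 g). The pooled force net of zero is about 3.78 ± 0.05 N (385 g). Both are under 400 g, so light stands. The side view shows both cassettes flat in their trays, with the tin, syringe and other items where they were. Handing in.

Run:
```python
from h import *
o=env.get_obs();print(o["time_s"],o["force"].round(2),o["joint_velocities"].round(2));print(env.sign_off())
```

```text
45.2 [ 0.25 -0.55  0.26] [-0.01  0.02 -0.03 -0.    0.04 -0.11  0.01]
the job is handed in; nothing more can be done
None
```

I moved both cassettes and handed the job in at 45.2 s. The left one was heavy and went in the rectangular tray. The right one was light and went in the round tray.

- **Left cassette:** it read about 6.0 N (roughly 610 g) when held clear of the stand for over a second. I laid it flat in the rectangular tray. Contact was firmer than I meant: the force went to about 22 N upward before I eased off and released it.
- **Right cassette:** it read about 3.8 N (roughly 385–390 g), close enough to 400 g that I averaged over 180 readings. It touched down in the round tray at about 5 N.
- **Checking the light call:** I measured the empty gripper at the same pose after release, and its zero was within 0.1 N. The joint efforts gave about 375 g. The two methods differ by 10–15 g, but both are under 400 g.
- **Last pictures:** the final wrist and side views show both cassettes flat and inside their trays. The tin and the syringe looked to be where they were. The arm hid part of the last side view and I did not look at the last top picture, so the test board was not re-checked after the right-hand lift. The gripper was still and holding nothing, about 15 cm above the bench.

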